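Measure out a level scoop of walnuts

TASK

Scoop a heaped measure of walnuts out of the bin, then strike it off level by holding the scoop level and drawing it sideways to the left, its rim close under the bin's levelling blade, so that the excess falls back into the bin. Stand the level scoop, with at least three walnuts in it and none riding on top of the others, on the kitchen scale and let go; every other walnut must be in the bin, and the jar, tin and mug left where they are.

Things in the scene. Friction and masses are not known exactly. Their poses are not given: they have to be found in the camera images.
- bin: Fixed white walnut bin, a long narrow open trough. Origin on the table under its middle; +x runs along it away from the robot, +y is its left. Inside x -145 to +145 and y -42 to +42 mm, walls 6 thick, floor top 6 above the table. Floor flat from x -75 to +55; beyond, a 35 degree slope up to the far wall (69 above the table there); nearer, a 20 degree slope up to the near wall (31).
- slope_foot (a point): Middle of the bin's floor at the foot of its far 35 degree slope (bin x +55, y 0, 6 mm above the table).
- bin_rim (a point): Middle of the top of the bin's left wall, 90 mm above the table. Other wall tops: near (robot) end 32, right 110, far 130; the last 28 mm of the left wall at the far end also 130.
- level_point (a point): On the lower edge of the straight steel levelling blade over the bin's left wall: bin x +70, y +41, 140 mm above the table. The blade is a 16 mm wide thin strip leaning 45 degrees up and to the left (to y +53, z 153), along bin x from its free near end at x +34 to a post outside the far wall. A level scoop whose origin passes below this point goes under it, its handle passing the free end.
- scoop: Loose steel scoop, 0.2 kg, standing level. Origin at the middle of its flat underside, +x to its front, z up. Flat floor x -30 to +25; 69 wide (64 inside), walls and floor 2.5 thick, rim of the sides and back 30 above the underside. Holds four walnuts in a level layer. Behind the back wall a handle rises from x -50, z +18, leaning back (to -x) 8 degrees from vertical.
- scoop_lip (a point): Tip of the scoop's front lip (scoop x +45, z +14): from x +25 the floor goes on as a 24 mm long lip that rises at 35 degrees. With the scoop 35 degrees nose-down the lip lies flat on the bin's floor, and walnuts can be pushed in over it; with the scoop level it matches the bin's slope.
- scoop_grip (a point): Middle of the scoop's wooden handle strip, 100 mm up along it (scoop x -64, z +117): place to grip. The strip is 130 long, 24 wide (along scoop y) and 12 thick; grip across the thickness with the fingers along the handle, so that tipping the scoop nose-down tips the gripper with it.
- scale: Fixed flat grey kitchen scale, 180 by 150, with a steel plate 160 (x) by 130 (y), flat top 20 above the table. Origin on the table under its middle (the plate's middle lies 8 further in +x).
- walnut0: One of eight like walnuts lying in the bin: 30 across, 28 high, 25 g, hard and slippery. Origin at its centre.
- walnut1: One of eight like walnuts lying in the bin: 30 across, 28 high, 25 g, hard and slippery. Origin at its centre.
- walnut2: One of eight like walnuts lying in the bin: 30 across, 28 high, 25 g, hard and slippery. Origin at its centre.
- walnut3: One of eight like walnuts lying in the bin: 30 across, 28 high, 25 g, hard and slippery. Origin at its centre.
- walnut4: One of eight like walnuts lying in the bin: 30 across, 28 high, 25 g, hard and slippery. Origin at its centre.
- walnut5: One of eight like walnuts lying in the bin: 30 across, 28 high, 25 g, hard and slippery. Origin at its centre.
- walnut6: One of eight like walnuts lying in the bin: 30 across, 28 high, 25 g, hard and slippery. Origin at its centre.
- walnut7: One of eight like walnuts lying in the bin: 30 across, 28 high, 25 g, hard and slippery. Origin at its centre.
- honey: Bystander: small jar with a flat lid, 60 across, 85 high, between scoop and bin. Origin under its middle.
- tin: Bystander: small food tin, 57 across, 72 high, beyond the scale. Origin under its middle.
- mug: Bystander: white mug with a handle, 95 high, at the left. Origin under its middle.
Things that resemble listed ones, but are neither listed nor needed, are in the scene too. Leave any turquoise look-alike of the scoop alone.

How it is judged:
By the outcome, as a careful person would: the job done as asked, in the order asked, and still so for the second after the job is handed in, with the robot touching nothing.
It also fails if it takes over 64 s, if anything falls off the work surface, if the arm or the gripper's body presses on something with over 40 N, if the wrist force passes 120 N, or if a joint passes its speed limit or range.

ROBOT

A 6-joint arm with a two-finger parallel gripper is mounted at the origin on a cart in front of the work surface, level with it; the furniture and walls round the work are solid. World frame = base frame: x ahead of the robot, y to its left, z up, the work surface at z = 0. Lengths are in mm, angles in degrees, forces in N, time in s.
With the tool pointing down it reaches from about 300 to 850 mm from the base axis. Payload 4.2 kg.
Tool frame: the origin (TCP) lies midway between the tips of the shut fingers; the grasp point (between the pads) lies 19 mm behind it (env.grasp_offset is the distance from the TCP to the grasp point, in mm); z points along the fingers, y is the line along which they close (so a half turn about z gives the same grasp; the last joint's range is limited). The gripper opens to 91 mm and grips with 3 to 60 N. Pads are 32 mm wide; open, the fingers measure 118 mm over their backs; the gripper's body (76 mm by 178 mm) begins 60 mm behind the grasp point.
Start: joints at [75.229, 18.312, 89.639, -0, 72.044, -1.146], TCP at [135.451, 558.835, 213.976] pointing down, gripper open.
Joint ranges: [-177.97, 177.97], [-48.28, 115.42], [12.27, 149.76], [-77.06, 257.06], [2.81, 150.46], [-146.56, 146.56]. Speed limits (degrees/s): [147.25, 147.25, 180, 180, 180, 180].

INTERFACE

Orientations are given as [roll, pitch, yaw] about the fixed x, y, z axes, in that order (R = Rz(yaw) Ry(pitch) Rx(roll)).
In Python, from workcell import env, optics gives the robot as it stands. The module is installed in compiled form; this text tells all that it offers.
- The arm moves only by the tool send_rows, never from a script. Its argument "targets" is a list that holds one entry, the list of rows, each a list of 7 numbers: the turn, a rotation vector about the world's x, y, z scaled (see below), then the shift along the world's x, y, z scaled (see below), then the closure, from -1 (fully open) to 1 (shut). In form: [[[rx, ry, rz, x, y, z, gripper], ...]]. A call has 1 to 12 rows; each row shifts and turns the commanded pose from where the row before left it; what a row does not reach is not made up. The controller multiplies each number of a shift by 0.2 m and each number of a turn by pi/2 rad. A row lasts 1/10 s, in which the tool goes at most 50 mm and 8.59 degrees, less where a joint would pass 70% of its speed; a pose out of reach is approached as far as the arm can. A call with a number of a shift or a turn outside -1 to 1 is refused whole. A call with a gripper value outside its range is refused whole. The fingers move at their own pace and stop on an object; "grip_force" is the grip in N (left out, the last holds). Time passes only in rows, so rows that do not move let the fingers close. It gives the time, the measured TCP pose, the force, the opening and the grip force at its end, in the units of the state.
- env.state(): the state, without advancing time (a new reading comes with each control period).
- optics.grab_frame(name): name is "side" or "top" or "wrist"; returns (picture, depth): 480x640x3 uint8, red, green, blue; 480x640 float32, mm along the optical axis (not along the pixel's ray), 0 where there is no reading.
- optics.camera_info(name): a dict with "camera_matrix" (3x3 intrinsics, pixels), "R" (3x3) and "t" (3): a world point X has camera coordinates R X + t; the wrist camera has in their place "mount" (4x4, takes a point from camera to tool coordinates, whose origin is the TCP and whose axes are the flange's). Camera axes: x right, y down, z forward; pixel columns grow to the right and rows downward; lengths in mm; the calibration is good to about 2 mm. A picture is of the moment at which its call begins: read the wrist's pose just before it. camera_info takes no time and is no camera call.
- env.job_done(): hands the job in; it is judged then, once.
Trained networks look in the newest picture that a camera, given by its name, has taken for a name from the list of things; names that differ only in an ending like _2 or _b are one class to them, and where a whole thing is asked for, a point or a joint stands for the part that bears it (a point fixed in the world has none). Each returns a list of dicts, best first, with "conf" (0 to 1); they miss things now and then, are a little off and sometimes report something else, mostly with a low value. They report only what shows in the picture. A call takes as long as a camera call. They do not tell look-alikes from the thing itself.
- optics.silhouettes(camera, name): "mask" (480x640 bool, what is visible of it) and "at" ([column, row] in pixels, amid what is visible of it).
- optics.place_of(camera, name): "at" ([column, row] in pixels: a listed point, or the origin of a listed thing).
The state is a dict: "time_s": time; "qpos": joint angles; "qvel": joint speeds; "effort": joint torques, N m; "ee_pos": TCP position; "ee_rot": TCP orientation; "force": force on the tool from outside, world axes, zero at the start; "torque": the same for the moment, N m; "gripper_width": finger opening in mm; "gripper_force": force on a finger pad.
Only numpy, scipy, OpenCV 4.12 (cv2) and the standard library are available. Lean on these libraries where they do the work, as an engineer would, in place of code of your own. Each camera call takes 0.05 s, during which the arm holds its last target. There are 200 camera calls.

## Working session

There is one attempt and no reset: what is moved stays moved. The work goes in short steps, Python scripts to look and compute and a tool call to move; the robot and the scene stay as the last step left them, time stands still between calls to the robot, and variables do not carry over. Pictures are saved under pics/ and viewed, at most 10 in all, crops included, and the job is handed in when it is done.

Besides the shell and the picture viewer there is one more tool, called in YAML: its name, and indented under it one key for each argument. send_rows: Moves the arm, as the interface text tells. Its arguments: {"type":"object","properties":{"targets":{"type":"array"},"grip_force":{"type":"number"}},"required":["targets"]}

```bash
mkdir -p pics; cat > h.py <<'E'
import numpy as np, cv2
from workcell import env, optics
from scipy.spatial.transform import Rotation as Rn
def grab(c,fn=None):
    s=env.state(); im,d=optics.grab_frame(c)
    if fn: cv2.imwrite('pics/'+fn,im[:,:,::-1])
    return im,d,s
def cam(c,s=None):
    i=optics.camera_info(c);K=np.array(i['camera_matrix'])
    if 'R' in i:return K,np.array(i['R']),np.array(i['t'])
    s=s or env.state()
    T=np.eye(4);T[:3,:3]=Rn.from_euler('xyz',s['ee_rot'],degrees=True).as_matrix();T[:3,3]=s['ee_pos']
    M=np.linalg.inv(T@np.array(i['mount']));return K,M[:3,:3],M[:3,3]
def px2w(cm,uv,z=None,depth=None):
    K,R,t=cm; r=np.linalg.inv(K)@np.array([uv[0],uv[1],1.])
    o=-R.T@t; d=R.T@r
    k=(z-o[2])/d[2] if z is not None else depth
    return o+k*d
def w2px(cm,X):
    K,R,t=cm; p=K@(R@np.array(X,float)+t);return p[:2]/p[2]
def cloud(cm,d):
    K,R,t=cm; v,u=np.mgrid[:480,:640]
    P=np.stack([(u-K[0,2])/K[0,0]*d,(v-K[1,2])/K[1,1]*d,d],-1)
    return (P-t)@R
E
python3 - <<'E'
from h import *
print(env.state())
for c in('top','side'):
    im,d,s=grab(c,c+'1.png');cm=cam(c);C=cloud(cm,d);print(c,-cm[1].T@cm[2])
    for n,z in [('bin',0),('slope_foot',6),('bin_rim',90),('level_point',140),('scoop',0),('scoop_lip',14),('scoop_grip',117),('scale',0),('honey',0),('tin',0),('mug',0),('walnut0',20)]:
        for o in optics.place_of(c,n)[:9 if n=='walnut0' else 3]:
            u,v=o['at'];print(n,round(o['conf'],2),np.round(o['at']),np.round(px2w(cm,o['at'],z=z)))
E
```

```text
{'time_s': 0.0, 'qpos': array([ 7.52305472e+01,  1.83518155e+01,  8.97064714e+01,  9.39428465e-04,
        7.20420835e+01, -1.14549368e+00]), 'qvel': array([-0.03132833, -0.0060368 , -0.01757344,  0.08287198, -0.0480412 ,
        0.01392266]), 'effort': array([ 3.10835218e-03, -4.12458622e+01, -2.31972349e+01,  7.29578314e-02,
        4.54510795e-02, -1.40857501e-04]), 'ee_pos': array([135.30390002, 558.34336265, 213.11807511]), 'ee_rot': array([-1.79899668e+02, -2.89950900e-03,  1.66375748e+02]), 'force': array([-0.53547739, -0.38899561,  0.72607044]), 'torque': array([0.04136011, 0.03763528, 0.0191497 ]), 'gripper_force': 0.0, 'gripper_width': 90.89040999035831}
top [ 204.22820861  -77.82727704 1750.92020168]
bin 0.95 [308. 252.] [545. -37.   0.]
slope_foot 0.69 [310. 235.] [605. -48.   6.]
slope_foot 0.24 [363. 271.] [ 469. -230.    6.]
bin_rim 0.65 [288. 248.] [545.  25.  90.]
bin_rim 0.47 [300. 254.] [522. -13.  90.]
bin_rim 0.43 [214. 260.] [512. 275.  90.]
level_point 0.96 [291. 221.] [623.  10. 140.]
scoop 0.72 [371. 260.] [ 508. -262.    0.]
scoop 0.6 [465. 238.] [ 571. -601
[... 1234 characters left out ...]
9. -25.   0.]
scoop_lip 0.64 [464. 232.] [ 546. -578.   14.]
scoop_lip 0.57 [381. 254.] [ 536. -298.   14.]
scoop_grip 0.89 [369. 254.] [ 467. -224.  117.]
scoop_grip 0.75 [484. 191.] [ 600. -648.  117.]
scale 0.68 [369. 255.] [ 553. -266.    0.]
honey 0.65 [336. 258.] [ 571. -169.    0.]
tin 0.26 [289. 285.] [515.  -7.   0.]
mug 0.32 [279. 257.] [624.  -6.   0.]
walnut0 0.66 [301. 278.] [516. -46.  20.]
walnut0 0.63 [287. 272.] [546. -10.  20.]
walnut0 0.62 [292. 277.] [526. -21.  20.]
walnut0 0.57 [302. 284.] [493. -40.  20.]
walnut0 0.53 [286. 261.] [587. -21.  20.]
walnut0 0.5 [298. 270.] [545. -45.  20.]
walnut0 0.48 [289. 286.] [496.  -4.  20.]
walnut0 0.43 [298. 260.] [580. -55.  20.]
```

```bash
python3 - <<'E'
import cv2,numpy as np
a=cv2.imread('pics/top1.png')[180:320,150:500];b=cv2.imread('pics/side1.png')[160:320,150:500]
x=np.vstack([cv2.resize(a,None,fx=2.0,fy=2.0),cv2.resize(b,None,fx=2.0,fy=2.0)]);print(x.shape);cv2.imwrite('pics/c1.png',x)
E
```

```text
(600, 700, 3)
```

View pics/c1.png

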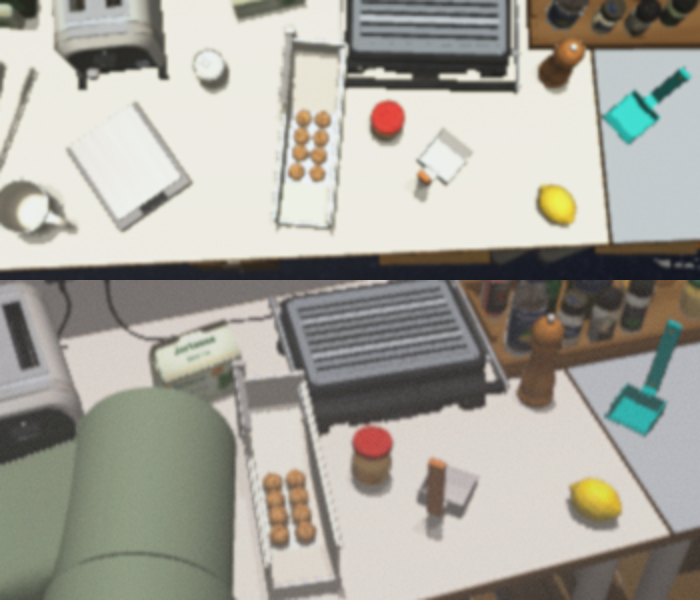

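The top crop shows eight walnuts in two columns of four in the bin. The scoop has its handle toward the robot (crop about 425,178), the jar is between scoop and bin, and the scale is at left. I'll move the wrist camera over the bin and scoop.

send_rows:
  targets:
    - [[0,0,-0.09,0.107,-0.1935,0.07,-1],[0,0,-0.09,0.107,-0.1935,0.07,-1],[0,0,-0.09,0.107,-0.1935,0.07,-1],[0,0,-0.09,0.107,-0.1935,0.07,-1],[0,0,-0.09,0.107,-0.1935,0.07,-1],[0,0,-0.09,0.107,-0.1935,0.07,-1],[0,0,-0.09,0.107,-0.1935,0.07,-1],[0,0,-0.09,0.107,-0.1935,0.07,-1],[0,0,-0.09,0.107,-0.1935,0.07,-1],[0,0,-0.09,0.107,-0.1935,0.07,-1],[0,0,-0.09,0.107,-0.1935,0.07,-1],[0,0,0,0.107,-0.1935,0.07,-1]]

```text
time_s: 2.5
ee_pos: [392.6, 92.7, 382.9]
ee_rot: [179.9, -0.0, 77.1]
force: [1.0, 0.4, 0.2]
gripper_width: 91.4
gripper_force: 0.0
```

send_rows:
  targets:
    - [[0,0,0,0.107,-0.1935,0.07,-1],[0,0,0,0.107,-0.1935,0.07,-1],[0,0,0,0.107,-0.1935,0.07,-1],[0,0,0,0.107,-0.1935,0.07,-1],[0,0,0,0,0,0,-1],[0,0,0,0,0,0,-1]]

```text
time_s: 3.1
ee_pos: [478.0, -61.0, 437.6]
ee_rot: [-180.0, -0.0, 77.2]
force: [-1.0, 0.2, 0.7]
gripper_width: 91.2
gripper_force: 0.0
```

```bash
cat > look.py <<'E'
from h import *
import sys
def look(fn,names):
    im,d,s=grab('wrist',fn);cm=cam('wrist',s);C=cloud(cm,d)
    print(np.round(s['ee_pos'],1),np.round(s['ee_rot'],1),'cam',np.round(-cm[1].T@cm[2]))
    for n,z in names:
        for o in optics.place_of('wrist',n)[:9 if n=='walnut0' else 2]:
            print(n,round(o['conf'],2),np.round(o['at'],1),np.round(px2w(cm,o['at'],z=z),1))
    return im,d,cm,C
E
python3 - <<'E'
from look import *
look('w1.png',[('bin',0),('slope_foot',6),('bin_rim',90),('level_point',140),('scoop',0),('scoop_lip',14),('scoop_grip',117),('honey',0),('walnut0',20)])
E
```

```text
[478.  -61.  437.6] [-180.    -0.    77.2] cam [497.  20. 609.]
bin 0.81 [358.9 143.7] [550.1 -28.6   0. ]
bin 0.73 [365.3 130.2] [562.2 -12.7   0. ]
slope_foot 0.94 [399.8 141.9] [605.3 -38.4   6. ]
bin_rim 0.76 [365.2 111.9] [556.3  12.4  90. ]
bin_rim 0.44 [329.  314.3] [ 460.  -232.6   90. ]
level_point 0.67 [437. 107.] [625.2   1.2 140. ]
level_point 0.43 [326.8 314.5] [ 460.8 -208.   140. ]
scoop 0.89 [361.  294.6] [ 509.5 -254.4    0. ]
scoop_lip 0.83 [388.7 313.8] [ 544.8 -289.2   14. ]
honey 0.98 [390.7 229.1] [ 572.6 -160.5    0. ]
honey 0.44 [440.2 109.5] [667.4  -8.6   0. ]
walnut0 0.88 [392.2 131.1] [595.1 -20.8  20. ]
walnut0 0.82 [368.1 130.1] [563.8 -12.3  20. ]
walnut0 0.8 [323.9 137. ] [503.9  -7.9  20. ]
walnut0 0.74 [367.5 155.3] [556.8 -44.8  20. ]
walnut0 0.69 [343.7 158.8] [524.2 -42.2  20. ]
walnut0 0.58 [343.6 133.8] [530.7  -9.7  20. ]
```

View pics/w1.png

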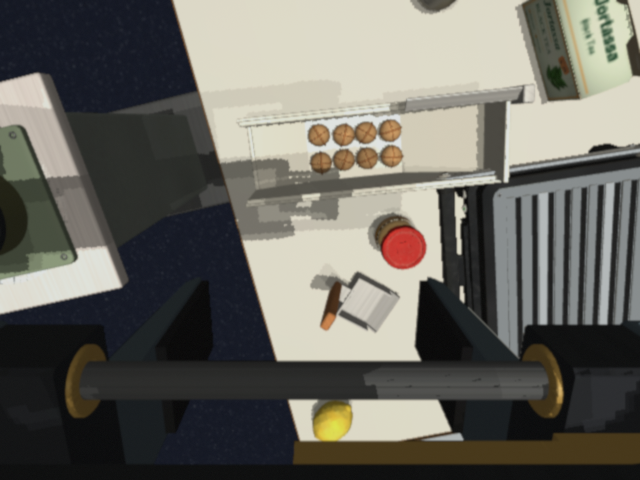

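Seen from the wrist: the bin at (250–505, 90–190), the blade along its top edge ending near x=400, the scoop at (365,300) with its handle tip at (330,310), and the jar at (400,245). Next I'll fit bin and scoop from the depth.

```bash
cat > fit.py <<'E'
from look import *
def line(P,along):
    for _ in range(4):
        a=np.polyfit(P[:,along],P[:,1-along],1);r=P[:,1-along]-np.polyval(a,P[:,along]);P=P[abs(r)<max(2.0*np.std(r),1.5)]
    return a,len(P),np.std(r)
def sel(C,zl,zh,xl,xh,yl,yh):
    m=(C[...,2]>zl)&(C[...,2]<zh)&(C[...,0]>xl)&(C[...,0]<xh)&(C[...,1]>yl)&(C[...,1]<yh);return C[m]
E
python3 - <<'E'
from fit import *
im,d,cm,C=look(None,[])
np.save('C.npy',C);cv2.imwrite('w.png',im)
P=sel(C,84,96,400,590,-10,60);a,n,s=line(P,0);print('left top',np.degrees(np.arctan(a[0])),n,s,'y at 545',np.polyval(a,545),P[:,2].mean())
P=sel(C,104,116,400,650,-130,-40);a,n,s=line(P,0);print('right top',np.degrees(np.arctan(a[0])),n,s,'y at 545',np.polyval(a,545))
P=sel(C,122,138,640,740,-100,0);a,n,s=line(P,1);print('far',np.degrees(np.arctan(a[0])),n,s,'x at -50',np.polyval(a,-50),len(P))
P=sel(C,25,39,380,440,-80,40);a,n,s=line(P,1);print('near',np.degrees(np.arctan(a[0])),n,s,'x at -20',np.polyval(a,-20))
# walnut tops, table
print('table z',np.median(sel(C,-15,15,450,560,-130,-100)[:,2]))
P=sel(C,15,45,470,620,-75,20);print('nuts max z',np.percentile(P[:,2],99))
# scoop
P=sel(C,22,36,460,580,-320,-200);print('rim',len(P));print(cv2.minAreaRect(P[:,:2].astype(np.float32)))
P=sel(C,60,170,420,560,-320,-170);print('handle',len(P))
for z in(70,90,110,130,145):
    q=P[abs(P[:,2]-z)<10];print(z,len(q),q.mean(0) if len(q) else '')
E
```

```text
[477.7 -59.9 438. ] [180.   -0.   77.3] cam [496.  21. 609.]
left top -7.106450059524884 1321 2.756133484336192 y at 545 17.460379025007512 88.70876544833615
right top -7.054987908960123 1691 2.931752306550825 y at 545 -75.96113393683719
far 7.084864848000505 585 1.5604627502975692 x at -50 696.7525448495585 654
near 6.09878310250808 1180 7.100724713595889 x at -20 413.40969134287633
table z 0.14941715990071452
nuts max z 41.7287868216229
rim 505
((497.86749267578125, -248.00559997558594), (69.9949951171875, 83.40238952636719), 47.53635025024414)
handle 570
70 59 [ 474.95077455 -211.54614403   70.48462091]
90 165 [ 520.20482438 -190.80786639   87.10783378]
110 75 [ 467.18751677 -209.60723052  110.29192846]
130 79 [ 464.92392267 -207.71820543  130.42410234]
145 215 [ 461.03592812 -211.74691259  145.01080053]
```

```bash
cat > plan.py <<'E'
from h import *
c8,s8=np.cos(np.radians(8)),np.sin(np.radians(8))
RTS=np.array([[0,c8,s8],[1,0,0],[0,s8,-c8]])  # columns x,y,z of tool in scoop
B=np.array([550,-30.5]);BY=-7.1
def binw(x,y): return B+Rn.from_euler('z',BY,degrees=True).as_matrix()[:2,:2]@np.array([x,y])
G=np.array([-64.,0,117])
def tcp(pos,yaw,pitch=0,back=0,G=G):
    """scoop origin pos; pitch>0 nose-down"""
    R=Rn.from_euler('ZY',[yaw,pitch],degrees=True).as_matrix()
    Rt=R@RTS; return np.array(pos)+R@G+Rt[:,2]*(env.grasp_offset-back),Rt
def rows(p0,R0,p1,R1,n=None,show=True):
    dp=(np.array(p1)-p0)/200; dr=Rn.from_matrix(R1@R0.T).as_rotvec()/(np.pi/2)
    m=max(np.linalg.norm(dp)*200/46,np.linalg.norm(dr)*90/8); n=n or int(np.ceil(m))
    print('min',round(m,1),'n',n,'row',np.round(np.r_[dr,dp]/n,4).tolist())
def now():
    s=env.state();return s['ee_pos'],Rn.from_euler('xyz',s['ee_rot'],degrees=True).as_matrix()
E
python3 - <<'E'
from plan import *
p,R=now();a=tcp([509,-257,0],-43,0,130);print(a[0],env.grasp_offset,len(env.__dict__) if hasattr(env,'__dict__') else '')
rows(p,R,*a)
E
```

```text
[ 450.8748975  -202.79746504  227.11780924] 18.8 0
min 5.6 n 6 row [-0.007, -0.0132, -0.056, -0.0224, -0.119, -0.1758]
```

send_rows:
  targets:
    - [[-0.007,-0.0132,-0.056,-0.0224,-0.119,-0.1758,-1],[-0.007,-0.0132,-0.056,-0.0224,-0.119,-0.1758,-1],[-0.007,-0.0132,-0.056,-0.0224,-0.119,-0.1758,-1],[-0.007,-0.0132,-0.056,-0.0224,-0.119,-0.1758,-1],[-0.007,-0.0132,-0.056,-0.0224,-0.119,-0.1758,-1],[-0.007,-0.0132,-0.056,-0.0224,-0.119,-0.1758,-1],[0,0,0,0,0,0,-1],[0,0,0,0,0,0,-1]]

```text
time_s: 4.45
ee_pos: [451.2, -203.1, 227.3]
ee_rot: [172.0, -0.0, 47.0]
force: [-0.4, -1.3, 1.9]
gripper_width: 91.2
gripper_force: 0.0
```

```bash
python3 - <<'E'
from fit import *
im,d,cm,C=look('w2.png',[('scoop',0),('scoop_lip',14),('scoop_grip',117)])
P=sel(C,26,34,460,580,-340,-200);print('rim',len(P),cv2.minAreaRect(P[:,:2].astype(np.float32)))
P=sel(C,40,170,430,500,-240,-180)
for z in(60,80,100,120,140,148):
    q=P[abs(P[:,2]-z)<6];print(z,len(q),np.round(q.mean(0),1) if len(q) else '',cv2.minAreaRect(q[:,:2].astype(np.float32)) if len(q)>3 else '')
E
```

```text
[ 451.2 -203.1  227.3] [172.  -0.  47.] cam [ 491. -127.  397.]
scoop 0.71 [362.4 205.1] [ 510.5 -257.4    0. ]
scoop_lip 0.9 [412.2 210.7] [ 541.3 -291.5   14. ]
scoop_lip 0.42 [207.9   4.6] [526.1 -43.5  14. ]
scoop_grip 0.8 [316.4 248.4] [ 460.9 -218.9  117. ]
rim 1120 ((498.4331359863281, -248.95599365234375), (69.8215103149414, 82.58990478515625), 47.802242279052734)
60 45 [ 476.9 -213.6   60. ] ((476.38507080078125, -214.2293701171875), (2.9930901527404785, 12.951221466064453), 49.85713195800781)
80 55 [ 474.6 -211.5   79.9] ((474.17999267578125, -212.111083984375), (3.019864320755005, 12.448466300964355), 45.97829818725586)
100 64 [ 472.7 -209.7  100. ] ((472.4390869140625, -210.0563507080078), (2.382232189178467, 12.378596305847168), 46.017333984375)
120 79 [ 470.6 -207.9  119.9] ((470.23284912109375, -208.61029052734375), (3.451707363128662, 12.849695205688477), 50.09379959106445)
140 255 [ 462.5 -210.   143.3] ((461.0832824707031, -214.17044067382812), (23.9168758392334, 12.737828254699707), 46.85801696777344)
148 672 [ 460.9 -213.2  146.4] ((460.603759765625, -213.8936004638672), (23.69614028930664, 11.7261962890625), 46.58424758911133)
```

View pics/w2.png

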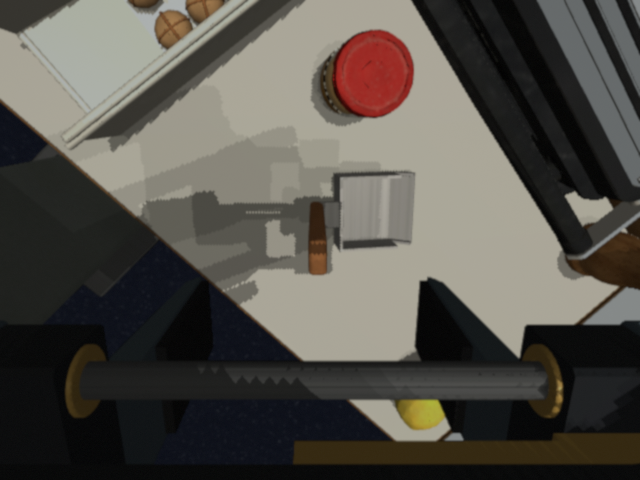

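Handle top measured at (460.6,-213.9,146.4), which agrees with the model. The scoop origin is about (510.2,-260.3) at yaw -43.

```bash
python3 - <<'E'
from plan import *
p,R=now();a=tcp([510.2,-260.3,0],-43,0,70);rows(p,R,*a)
b=tcp([510.2,-260.3,0],-43);rows(*a,*b)
E
```

```text
min 1.4 n 2 row [0.0004, 0.001, -0.0004, 0.0143, -0.022, -0.1532]
min 1.5 n 2 row [0.0, 0.0, 0.0, 0.0178, -0.0166, -0.1733]
```

send_rows:
  targets:
    - [[0,0,0,0.0143,-0.022,-0.1532,-1],[0,0,0,0.0143,-0.022,-0.1532,-1],[0,0,0,0.012,-0.011,-0.1155,-1],[0,0,0,0.012,-0.011,-0.1155,-1],[0,0,0,0.0116,-0.0112,-0.1156,-1],[0,0,0,0,0,0,1],[0,0,0,0,0,0,1],[0,0,0,0,0,0,1],[0,0,0,0,0,0,1],[0,0,0,0,0,0,1],[0,0,0,0,0,0,1]]
  grip_force: 50

```text
time_s: 5.75
ee_pos: [464.0, -218.7, 97.0]
ee_rot: [172.0, -0.0, 47.0]
force: [-0.5, -0.1, 1.2]
gripper_width: 46.4
gripper_force: 0.0
```

```bash
python3 - <<'E'
from plan import *
s=env.state();print({k:np.round(s[k],1) for k in('time_s','ee_pos','ee_rot','force','torque','gripper_width','gripper_force')}); print(tcp([510.2,-260.3,0],-43)[0])
E
```

```text
{'time_s': np.float64(5.8), 'ee_pos': array([ 464. , -218.7,   97. ]), 'ee_rot': array([172.,  -0.,  47.]), 'force': array([-0.5, -0.1,  1.2]), 'torque': array([-0. ,  0.2,  0. ]), 'gripper_width': np.float64(46.4), 'gripper_force': np.float64(0.0)}
[ 465.30691663 -218.4365225    98.38296031]
```

send_rows:
  targets:
    - [[0,0,0,0,0,0,1],[0,0,0,0,0,0,1],[0,0,0,0,0,0,1],[0,0,0,0,0,0,1],[0,0,0,0,0,0,1],[0,0,0,0,0,0,1],[0,0,0,0,0,0,1],[0,0,0,0,0,0,1]]
  grip_force: 55

```text
time_s: 6.55
ee_pos: [464.2, -218.8, 96.6]
ee_rot: [172.0, -0.0, 47.0]
force: [0.9, -0.3, 0.9]
gripper_width: 11.6
gripper_force: 55.0
```

```bash
python3 - <<'E'
from plan import *
s=env.state();print({k:np.round(s[k],1) for k in('time_s','ee_pos','ee_rot','force','torque','gripper_width','gripper_force')})
p,R=now()
up=p+[0,0,185];rows(p,R,up,R)
a=tcp([*binw(-112,0),150],BY,0);rows(up,R,*a);print(a[0],Rn.from_matrix(a[1]).as_euler('xyz',degrees=True))
b=tcp([*binw(-116,0),55],BY,38);rows(*a,*b);print(b[0])
E
```

```text
{'time_s': np.float64(6.6), 'ee_pos': array([ 464.2, -218.8,   96.6]), 'ee_rot': array([172.,  -0.,  47.]), 'force': array([ 0.9, -0.3,  0.9]), 'torque': array([-0.2, -0.1,  0. ]), 'gripper_width': np.float64(11.6), 'gripper_force': np.float64(55.0)}
min 4.0 n 5 row [0.0, 0.0, 0.0, 0.0, 0.0, 0.185]
min 5.0 n 5 row [0.0, 0.0001, 0.0798, -0.0862, 0.2097, -0.0332]
[377.9459701   -9.06953771 248.38296031] [172.    0.   82.9]
min 4.8 n 5 row [0.0104, 0.0838, 0.0, 0.069, -0.0086, -0.0781]
[446.9956515  -17.67013018 170.318315  ]
```

send_rows:
  targets:
    - [[0,0,0,0,0,0.1,1],[0,0,0,0,0,0.2,1],[0,0,0,0,0,0.2,1],[0,0,0,0,0,0.2,1],[0,0,0,0,0,0.225,1],[0,0,0.057,-0.0616,0.1498,-0.0237,1],[0,0,0.057,-0.0616,0.1498,-0.0237,1],[0,0,0.057,-0.0616,0.1498,-0.0237,1],[0,0,0.057,-0.0616,0.1498,-0.0237,1],[0,0,0.057,-0.0616,0.1498,-0.0237,1],[0,0,0.057,-0.0616,0.1498,-0.0237,1],[0,0,0.057,-0.0616,0.1498,-0.0237,1]]

```text
time_s: 7.75
ee_pos: [375.5, -7.8, 247.1]
ee_rot: [172.2, 0.0, 83.1]
force: [-0.2, 0.2, -1.9]
gripper_width: 11.9
gripper_force: 55.0
```

```bash
sed -i 's/^G=.*/G=np.array([-63.8,0,115.2])/' plan.py; python3 - <<'E'
from plan import *
p,R=now();print(p,env.state()['force'])
b=tcp([*binw(-112,0),55],BY,38);rows(p,R,*b);print(b[0])
def o(tipx,clear,pitch):
    t=np.radians(pitch);c,s=np.cos(t),np.sin(t);return [*binw(tipx-(45*c+14*s),0),6+clear-(14*c-45*s)]
c=tcp(o(-62,4,38),BY,38);rows(*b,*c)
d=tcp(o(-48,1,35),BY,35);rows(*c,*d)
e=tcp(o(50,1,35),BY,35);rows(*d,*e)
E
```

```text
[375.54857571  -7.75958629 247.1279899 ] [-0.15383322  0.2129118  -1.9065897 ]
min 4.7 n 5 row [0.0103, 0.0834, -0.0004, 0.0745, -0.0103, -0.0784]
[450.02167991 -18.04704194 168.77676335]
min 0.6 n 1 row [0.0, 0.0, 0.0, 0.0294, -0.0037, -0.1416]
min 0.4 n 1 row [-0.0041, -0.0331, -0.0, 0.0358, -0.0045, -0.0245]
min 2.1 n 3 row [0.0, 0.0, 0.0, 0.1621, -0.0202, 0.0]
```

send_rows:
  targets:
    - [[0.0085,0.0695,0,0.062,-0.0086,-0.0653,1],[0.0085,0.0695,0,0.062,-0.0086,-0.0653,1],[0.0085,0.0695,0,0.062,-0.0086,-0.0653,1],[0.0085,0.0695,0,0.062,-0.0086,-0.0653,1],[0.0085,0.0695,0,0.062,-0.0086,-0.0653,1],[0.0085,0.0695,0,0.062,-0.0086,-0.0653,1],[0,0,0,0,0,0,1],[0,0,0,0,0,0,1]]

```text
time_s: 8.55
ee_pos: [451.6, -19.2, 168.4]
ee_rot: [-150.0, 0.1, 82.9]
force: [0.1, 0.8, -2.1]
gripper_width: 11.7
gripper_force: 55.0
```

```bash
python3 - <<'E'
from plan import *
from look import look
im,d,cm,C=look('w3.png',[('scoop_lip',50),('walnut0',20)])
p,R=now();S=R@RTS.T;O=p-R[:,2]*env.grasp_offset-S@G
print('origin',O,'lip',O+S@[45,0,14], 'expected px',w2px(cm,O+S@[45,0,14]),'pitch',Rn.from_matrix(S).as_euler('ZYX',degrees=True))
for y in(-42,42):print('bin wall line px',[w2px(cm,[*binw(x,y),6]).round() for x in(-75,-30,30)])
for y in(-34,34):print('lip corners',w2px(cm,O+S@[45,y,14]).round())
E
```

```text
[451.6 -19.2 168.4] [-1.50e+02  1.00e-01  8.29e+01] cam [547.  53. 316.]
scoop_lip 0.77 [451.9 249.2] [484.7 -21.1  50. ]
walnut0 0.96 [533.4 223.5] [528.9 -10.8  20. ]
walnut0 0.94 [525.4 272.2] [524.6 -43.6  20. ]
walnut0 0.84 [483.7 214.9] [499.2  -4.9  20. ]
walnut0 0.75 [473.4 269. ] [492.  -43.3  20. ]
walnut0 0.67 [579.8 284. ] [555.2 -49.5  20. ]
walnut0 0.56 [591.7 229.8] [560.1 -14.7  20. ]
origin [440.66497378 -17.92656084  57.52710515] lip [484.49817443 -23.38149885  41.09864899] expected px [454.81375457 249.03188577] pitch [-7.12657553 37.68294292 -0.10324348]
bin wall line px [array([448., 286.]), array([512., 299.]), array([613., 318.])]
bin wall line px [array([459., 176.]), array([530., 181.]), array([643., 188.])]
lip corners [450. 297.]
lip corners [460. 198.]
```

View pics/w3.png

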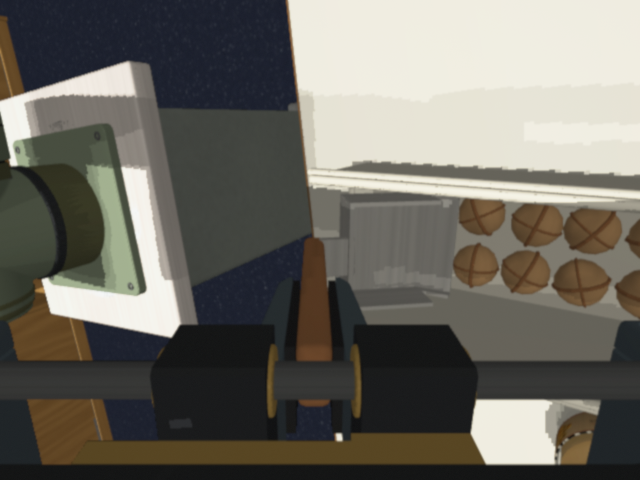

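The lip (452,249) is where I predicted it, centred between the walls, and the first walnuts lie just ahead of it. I'll lower the scoop and start the push.

```bash
cat >> plan.py <<'E'
def o(tipx,clear,pitch,y=0):
    t=np.radians(pitch);c,s=np.cos(t),np.sin(t);return [*binw(tipx-(45*c+14*s),y),6+clear-(14*c-45*s)]
E
python3 - <<'E'
from plan import *
p,R=now()
c=tcp(o(-66,5,38),BY,38);rows(p,R,*c)
d=tcp(o(-50,1,35),BY,35);rows(*c,*d)
E
```

```text
min 0.7 n 1 row [0.0013, 0.0034, -0.0004, 0.0035, 0.0039, -0.1496]
min 0.4 n 1 row [-0.0041, -0.0331, -0.0, 0.0457, -0.0057, -0.0295]
```

send_rows:
  targets:
    - [[0.0013,0.0034,0,0.001,0.001,-0.05,1],[0,0,0,0.001,0.001,-0.05,1],[0,0,0,0.0015,0.0019,-0.0496,1],[-0.001,-0.0083,0,0.0114,-0.0014,-0.0074,1],[-0.001,-0.0083,0,0.0114,-0.0014,-0.0074,1],[-0.001,-0.0083,0,0.0114,-0.0014,-0.0074,1],[-0.001,-0.0083,0,0.0114,-0.0014,-0.0074,1],[0,0,0,0,0,0,1]]

```text
time_s: 9.5
ee_pos: [462.0, -19.6, 134.0]
ee_rot: [-152.9, -0.0, 82.9]
force: [0.2, -0.0, 2.8]
gripper_width: 12.0
gripper_force: 55.0
```

```bash
cat >> plan.py <<'E'
def scoop():
    p,R=now();S=R@RTS.T;O=p-R[:,2]*env.grasp_offset-S@G
    L=O+S@[45,0,14];H=O+S@[25,0,0];M=Rn.from_euler('z',BY,degrees=True).as_matrix()
    f=lambda X:np.round(M.T@(X-[*B,0]),1)
    s=env.state();print('bin: O',f(O),'tip',f(L),'heel',f(H),'ypr',np.round(Rn.from_matrix(S).as_euler('ZYX',degrees=True),1),'F',np.round(s['force'],1),'t',round(s['time_s'],2))
E
python3 - <<'E'
from plan import *
scoop();p,R=now()
e=tcp(o(48,1,35),BY,35);rows(p,R,*e)
E
```

```text
bin: O [-94.1  -0.   19.8] tip [-49.2  -0.    5.4] heel [-73.6  -0.    5.4] ypr [-7.1 35.1  0. ] F [ 0.2 -0.   2.8] t 9.5
min 2.1 n 3 row [-0.0, -0.0002, -0.0001, 0.1606, -0.0199, 0.0027]
```

send_rows:
  targets:
    - [[0,0,0,0.0401,-0.005,0.002,1],[0,0,0,0.0401,-0.005,0,1],[0,0,0,0.0401,-0.005,0,1],[0,0,0,0.0401,-0.005,0,1],[0,0,0,0.0401,-0.005,0,1],[0,0,0,0.0401,-0.005,0,1],[0,0,0,0.0401,-0.005,0,1],[0,0,0,0.0401,-0.005,0,1],[0,0,0,0.0401,-0.005,0,1],[0,0,0,0.0401,-0.005,0,1],[0,0,0,0.0401,-0.005,0,1],[0,0,0,0.0401,-0.005,0,1]]

```text
time_s: 10.7
ee_pos: [558.7, -31.6, 134.3]
ee_rot: [-152.9, -0.0, 82.9]
force: [-0.4, 1.7, -1.5]
gripper_width: 11.8
gripper_force: 55.0
```

```bash
python3 - <<'E'
from plan import *
scoop();p,R=now()
from look import look
im,d,cm,C=look(None,[('walnut0',25)]);a=grab('top')[0][200:300,260:340];
x=np.vstack([im[:300],cv2.copyMakeBorder(cv2.resize(a,None,fx=3,fy=3),0,0,0,400,0)]);cv2.imwrite('pics/w4.png',x[:600,:,::-1])
E
```

```text
bin: O [ 3.2 -0.  20.1] tip [48.   0.   5.7] heel [23.6  0.   5.7] ypr [-7.1 35.1  0. ] F [-0.4  1.7 -1.5] t 10.7
[558.7 -31.6 134.3] [-152.9   -0.    82.9] cam [646.  41. 287.]
walnut0 0.97 [503.2 221.7] [628.2 -15.   25. ]
walnut0 0.94 [517.7 275.5] [635.9 -47.4  25. ]
walnut0 0.89 [463.1 296.3] [604.9 -62.7  25. ]
walnut0 0.76 [396.  280.2] [562.  -54.4  25. ]
walnut0 0.67 [408.7 224. ] [572.9 -15.8  25. ]
walnut0 0.64 [456.5 216.1] [602.4 -11.2  25. ]
walnut0 0.59 [471.2 248.5] [610.4 -31.4  25. ]
walnut0 0.57 [439.4 259.6] [591.2 -39.   25. ]
walnut0 0.56 [498.5 319.4] [625.4 -76.4  25. ]
```

View pics/w4.png

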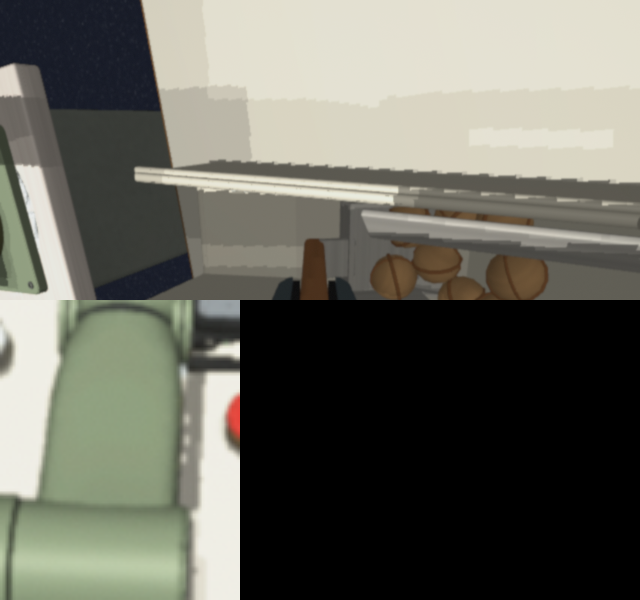

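The pile has formed: a few walnuts are already in the scoop (395,278; 437,262), the rest lie ahead against the slope. Now I'll tip level about the lip's heel, then go up the slope.

```bash
cat >> plan.py <<'E'
def heel(hx,hz,pitch,y=0):
    t=np.radians(pitch);return tcp([*binw(hx-25*np.cos(t),y),hz+25*np.sin(t)],BY,pitch)
def seq(poses,div=1):
    q=now();out=[]
    for a in poses:
        dp=(a[0]-q[0])/200;dr=Rn.from_matrix(a[1]@q[1].T).as_rotvec()/(np.pi/2);out.append([*np.round(np.r_[dr,dp],4).tolist(),1]);q=a
        assert np.linalg.norm(dp)*200<48 and np.linalg.norm(dr)*90<8.4
    print(out)
E
python3 - <<'E'
from plan import *
seq([heel(24+29*k/11,6.8,35*(1-k/11)) for k in range(1,12)])
E
```

```text
[[-0.0045, -0.036, -0.0003, -0.0224, 0.0031, 0.0004, 1], [-0.0044, -0.0351, 0.0, -0.0219, 0.0027, -0.0072, 1], [-0.0044, -0.0351, -0.0, -0.0214, 0.0027, -0.0091, 1], [-0.0044, -0.0351, 0.0, -0.0209, 0.0026, -0.011, 1], [-0.0044, -0.0351, -0.0, -0.0202, 0.0025, -0.0129, 1], [-0.0044, -0.0351, 0.0, -0.0194, 0.0024, -0.0148, 1], [-0.0044, -0.0351, -0.0, -0.0186, 0.0023, -0.0166, 1], [-0.0044, -0.0351, -0.0, -0.0176, 0.0022, -0.0183, 1], [-0.0044, -0.0351, -0.0, -0.0166, 0.0021, -0.02, 1], [-0.0044, -0.0351, 0.0, -0.0154, 0.0019, -0.0216, 1], [-0.0044, -0.0351, -0.0, -0.0142, 0.0018, -0.0232, 1]]
```

send_rows:
  targets:
    - [[-0.0045,-0.036,0,-0.0224,0.0031,0.0004,1],[-0.0044,-0.0351,0,-0.0219,0.0027,-0.0072,1],[-0.0044,-0.0351,0,-0.0214,0.0027,-0.0091,1],[-0.0044,-0.0351,0,-0.0209,0.0026,-0.011,1],[-0.0044,-0.0351,0,-0.0202,0.0025,-0.0129,1],[-0.0044,-0.0351,0,-0.0194,0.0024,-0.0148,1],[-0.0044,-0.0351,0,-0.0186,0.0023,-0.0166,1],[-0.0044,-0.0351,0,-0.0176,0.0022,-0.0183,1],[-0.0044,-0.0351,0,-0.0166,0.0021,-0.02,1],[-0.0044,-0.0351,0,-0.0154,0.0019,-0.0216,1],[-0.0044,-0.0351,0,-0.0142,0.0018,-0.0232,1],[0,0,0,0,0,0,1]]

```text
time_s: 12.05
ee_pos: [512.4, -26.0, 102.8]
ee_rot: [172.3, 0.1, 82.9]
force: [-1.1, -0.6, -3.5]
gripper_width: 11.7
gripper_force: 55.0
```

```bash
python3 - <<'E'
from plan import *
scoop();s35,c35=np.sin(np.radians(35)),np.cos(np.radians(35))
rows(*now(),*heel(53.5,6.8,0))
seq([heel(53.5+5*k*c35,7+5*k*s35,0) for k in range(1,3)])
from look import look
look('w5.png',[('walnut0',25)])
E
```

```text
bin: O [22.8 -0.2  5.8] tip [67.8 -0.2 19.6] heel [47.8 -0.2  5.7] ypr [-7.1  0.3 -0.1] F [-1.1 -0.6 -3.5] t 12.05
min 0.1 n 1 row [0.0003, -0.0038, -0.0004, 0.0258, -0.0024, 0.003]
[[0.0003, -0.0038, -0.0004, 0.0461, -0.0049, 0.0183, 1], [0.0, 0.0, 0.0, 0.0203, -0.0025, 0.0143, 1]]
[512.4 -26.  102.8] [1.723e+02 1.000e-01 8.290e+01] cam [500.  59. 272.]
walnut0 0.9 [499.3 256.3] [645.6 -48.   25. ]
walnut0 0.9 [467.4 289.9] [623.1 -68.3  25. ]
walnut0 0.8 [478.2 209.9] [630.8 -14.   25. ]
walnut0 0.77 [416.4 222.5] [589.9 -15.9  25. ]
walnut0 0.66 [415.8 271.8] [587.9 -49.   25. ]
walnut0 0.65 [511.9 303. ] [655.3 -84.1  25. ]
walnut0 0.65 [366.3 279.1] [554.8 -48.3  25. ]
walnut0 0.6 [372.2 228.6] [561.4 -15.4  25. ]
```

View pics/w5.png

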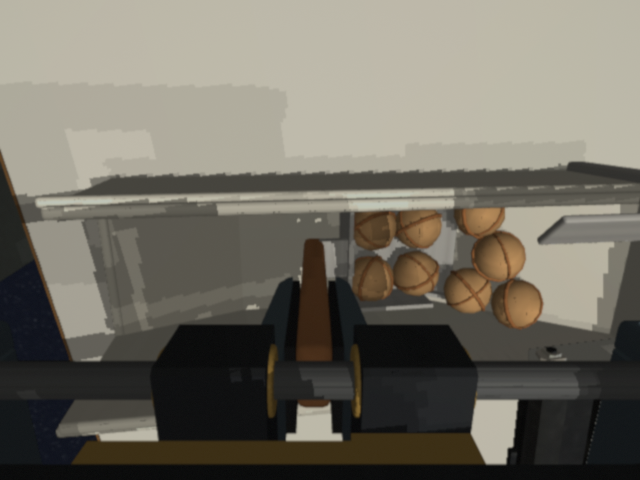

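Four walnuts now sit in one layer (355–440, 210–295) and four more lie on or ahead of the lip, on the slope. I'll push on up the slope so they ride onto the heap.

send_rows:
  targets:
    - [[0.0003,-0.0038,0,0.0258,-0.0024,0.004,1],[0,0,0,0.0203,-0.0025,0.0143,1],[0,0,0,0.0203,-0.0025,0.0143,1],[0,0,0,0.0203,-0.0025,0.0143,1],[0,0,0,0.0203,-0.0025,0.0143,1],[0,0,0,0.0203,-0.0025,0.0143,1],[0,0,0,0.0203,-0.0025,0.0143,1],[0,0,0,0.0203,-0.0025,0.0143,1],[0,0,0,0.0203,-0.0025,0.0143,1],[0,0,0,0,0,0,1]]

```text
time_s: 13.15
ee_pos: [554.6, -30.8, 127.5]
ee_rot: [171.7, -0.0, 82.9]
force: [0.1, 0.2, -4.3]
gripper_width: 11.4
gripper_force: 55.0
```

```bash
python3 - <<'E'
from plan import *
scoop()
from look import look
look('w6.png',[('walnut0',50)])
E
```

```text
bin: O [66.4  0.3 31.3] tip [111.3   0.3  45.5] heel [91.4  0.3 31.4] ypr [-7.1 -0.3  0. ] F [ 0.1  0.2 -4.3] t 13.15
[554.6 -30.8 127.5] [171.7  -0.   82.9] cam [540.  54. 297.]
walnut0 0.94 [367.  279.8] [598.4 -53.8  50. ]
walnut0 0.88 [502.8 297.3] [692.5 -84.1  50. ]
walnut0 0.83 [458.2 288.2] [660.2 -71.2  50. ]
walnut0 0.79 [503.5 255.1] [692.5 -53.   50. ]
walnut0 0.76 [475.5 215.2] [672.8 -22.4  50. ]
walnut0 0.75 [416.  265.3] [631.6 -49.6  50. ]
walnut0 0.6 [376.6 227. ] [607.5 -19.7  50. ]
walnut0 0.57 [418.8 224.5] [634.8 -22.5  50. ]
```

View pics/w6.png

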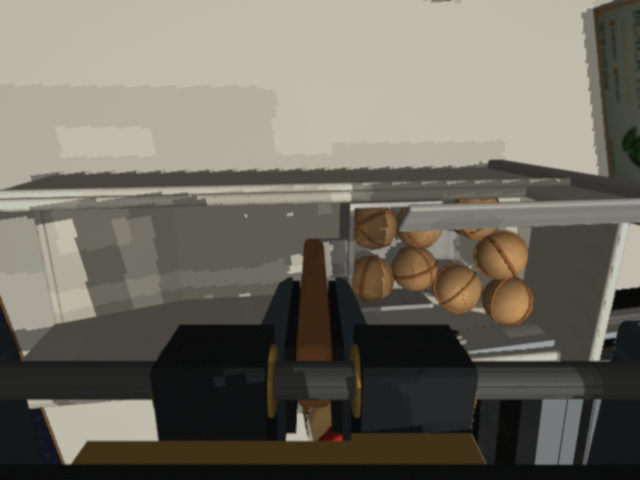

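Still four inside, with two on the lip leaning against them and two beyond. I'll lift with a slight nose-up tilt so the lip ones ride along, then level high up.

```bash
python3 - <<'E'
from plan import *
seq([heel(91+0.2*k,31.5+1.5*k,-2.5*k) for k in range(1,7)]+[heel(92-k*.5,40.5+7.5*k,-15,-k*.5) for k in range(1,6)])
E
```

```text
[[-0.0033, -0.0235, -0.0002, -0.0177, 0.001, -0.0085, 1], [-0.0034, -0.0276, 0.0, -0.0187, 0.0023, -0.0126, 1], [-0.0034, -0.0276, -0.0, -0.0178, 0.0022, -0.0135, 1], [-0.0034, -0.0276, 0.0, -0.0168, 0.0021, -0.0143, 1], [-0.0034, -0.0276, 0.0, -0.0159, 0.002, -0.0151, 1], [-0.0034, -0.0276, -0.0, -0.0149, 0.0019, -0.0158, 1], [0.0, 0.0, 0.0, -0.0038, -0.002, 0.0375, 1], [0.0, 0.0, 0.0, -0.0028, -0.0022, 0.0375, 1], [0.0, 0.0, 0.0, -0.0028, -0.0022, 0.0375, 1], [0.0, 0.0, 0.0, -0.0028, -0.0022, 0.0375, 1], [0.0, 0.0, 0.0, -0.0028, -0.0022, 0.0375, 1]]
```

send_rows:
  targets:
    - [[-0.0033,-0.0235,0,-0.0177,0.001,-0.0085,1],[-0.0034,-0.0276,0,-0.0187,0.0023,-0.0126,1],[-0.0034,-0.0276,0,-0.0178,0.0022,-0.0135,1],[-0.0034,-0.0276,0,-0.0168,0.0021,-0.0143,1],[-0.0034,-0.0276,0,-0.0159,0.002,-0.0151,1],[-0.0034,-0.0276,0,-0.0149,0.0019,-0.0158,1],[0,0,0,-0.0038,-0.002,0.0375,1],[0,0,0,-0.0028,-0.0022,0.0375,1],[0,0,0,-0.0028,-0.0022,0.0375,1],[0,0,0,-0.0028,-0.0022,0.0375,1],[0,0,0,-0.0028,-0.0022,0.0375,1],[0,0,0,0,0,0,1]]

```text
time_s: 14.45
ee_pos: [532.0, -30.8, 150.8]
ee_rot: [156.8, -0.0, 82.9]
force: [0.7, -0.4, -3.1]
gripper_width: 11.4
gripper_force: 55.0
```

```bash
python3 - <<'E'
from plan import *
scoop()
from look import look
look('w7.png',[('walnut0',95)])
seq([heel(90,78+10*k/6,-15+k*2.5,-3) for k in range(1,7)])
E
```

```text
bin: O [66.5 -2.5 73.6] tip [106.3  -2.5  98.9] heel [90.6 -2.5 80.1] ypr [ -7.1 -15.2   0. ] F [ 0.7 -0.4 -3.1] t 14.45
[532.  -30.8 150.8] [156.8  -0.   82.9] cam [476.  60. 308.]
walnut0 0.95 [231.9 200.2] [515.9  13.7  95. ]
walnut0 0.9 [269.2 243.6] [531.7 -13.9  95. ]
walnut0 0.83 [373.9 224.6] [597.7 -17.8  95. ]
walnut0 0.78 [413.9 222.7] [626.4 -23.   95. ]
walnut0 0.77 [234.2 273.1] [510.  -25.5  95. ]
walnut0 0.77 [456.5 287.2] [660.1 -77.9  95. ]
walnut0 0.76 [370.4 280.3] [592.5 -53.3  95. ]
walnut0 0.62 [414.9 265.6] [626.  -52.3  95. ]
[[0.0033, 0.0273, -0.0002, 0.0198, -0.0048, 0.031, 1], [0.0034, 0.0276, -0.0, 0.0169, -0.0021, 0.0309, 1], [0.0034, 0.0276, -0.0, 0.0178, -0.0022, 0.0301, 1], [0.0034, 0.0276, 0.0, 0.0188, -0.0023, 0.0293, 1], [0.0034, 0.0276, -0.0, 0.0196, -0.0024, 0.0285, 1], [0.0034, 0.0276, 0.0, 0.0205, -0.0026, 0.0276, 1]]
```

View pics/w7.png

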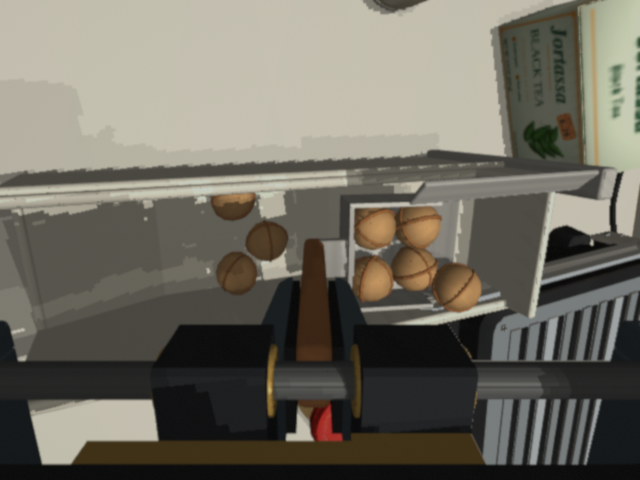

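Five are in the scoop: four in the layer plus one riding on the lip at right (457,287). Three have fallen back into the bin. I'll level slowly below blade height.

send_rows:
  targets:
    - [[0.0033,0.0273,0,0.0198,-0.0048,0.031,1],[0.0034,0.0276,0,0.0169,-0.0021,0.0309,1],[0.0034,0.0276,0,0.0178,-0.0022,0.0301,1],[0.0034,0.0276,0,0.0188,-0.0023,0.0293,1],[0.0034,0.0276,0,0.0196,-0.0024,0.0285,1],[0.0034,0.0276,0,0.0205,-0.0026,0.0276,1],[0,0,0,0,0,0,1],[0,0,0,0,0,0,1]]

```text
time_s: 15.35
ee_pos: [553.1, -33.9, 183.5]
ee_rot: [172.1, 0.0, 82.9]
force: [-0.7, -0.8, -2.6]
gripper_width: 12.0
gripper_force: 55.0
```

```bash
python3 - <<'E'
from plan import *
from fit import sel
scoop()
from look import look
im,d,cm,C=look(None,[('walnut0',105)])
# cloud in bin frame over scoop: heights
p,R=now();S=R@RTS.T;O=p-R[:,2]*env.grasp_offset-S@G
Q=(C-O)@S
for n,(xa,xb,ya,yb) in {'lip':(28,62,-34,34),'inner':(-27,28,-32,32)}.items():
    m=(Q[...,0]>xa)&(Q[...,0]<xb)&(Q[...,1]>ya)&(Q[...,1]<yb)&(Q[...,2]>20)&(Q[...,2]<70);print(n,m.sum(),Q[m][:,2].max() if m.sum() else 0,np.percentile(Q[m][:,2],95) if m.sum() else 0, Q[m].mean(0) if m.sum() else '')
# blade lower edge check
M=Rn.from_euler('z',BY,degrees=True).as_matrix();D=(C-[*B,0])@M
m=(D[...,0]>36)&(D[...,0]<70)&(D[...,1]>36)&(D[...,1]<58)&(D[...,2]>134)&(D[...,2]<160);q=D[m];print('blade',len(q),q.min(0),q.max(0))
s=sel(D,136,158,20,120,36,60);print('free end x',np.percentile(s[:,0],1))
seq([heel(95,105.5,0,-3)])
E
```

```text
bin: O [64.5 -3.  86.9] tip [109.6  -3.  100.8] heel [89.5 -3.  86.8] ypr [-7.1  0.1 -0. ] F [-0.7 -0.8 -2.6] t 15.35
[553.1 -33.9 183.5] [172.1   0.   82.9] cam [540.  51. 353.]
walnut0 0.97 [419.5 226.9] [633.2 -27.4 105. ]
walnut0 0.81 [414.3 269. ] [628.4 -55.3 105. ]
walnut0 0.8 [279.8 255.4] [543.3 -31.3 105. ]
walnut0 0.67 [234.8 246.6] [517.4 -21.3 105. ]
walnut0 0.63 [473.3 264.4] [669.1 -59.1 105. ]
walnut0 0.63 [366.1 279.1] [595.9 -56.6 105. ]
walnut0 0.61 [311.8 194.9] [567.6   3.  105. ]
walnut0 0.58 [377.4 233.1] [605.7 -27.  105. ]
lip 139 30.56563541980623 29.672496753170503 [31.00816967  6.52354728 25.88327819]
inner 6815 34.80560144596275 32.69982834715973 [ 0.4105977   0.63086687 28.13682779]
blade 1425 [ 36.01670167  40.29793941 141.72952749] [ 69.96712234  53.08281891 154.96327254]
free end x 36.144512338184114
[[0.0, -0.0013, -0.0002, 0.031, -0.0037, 0.0932, 1]]
```

```bash
cat >> plan.py <<'E'
def nuts(inbin=True):
    im,d,s=grab('wrist');cm=cam('wrist',s);C=cloud(cm,d);M=Rn.from_euler('z',BY,degrees=True).as_matrix()
    p,R=now();S=R@RTS.T;O=p-R[:,2]*env.grasp_offset-S@G
    for q in optics.silhouettes('wrist','walnut0')[:10]:
        m=cv2.erode(q['mask'].astype(np.uint8),np.ones((3,3)))>0
        P=C[m&(d>0)]
        if len(P)<15: continue
        t=P[P[:,2]>np.percentile(P[:,2],80)];t=t.mean(0)
        print(round(q['conf'],2),np.round(q['at']),len(P),'top bin',np.round((t-[*B,0])@M),'scoop',np.round((t-O)@S))
    return C
E
python3 - <<'E'
from plan import *
nuts()
E
```

```text
0.97 [375. 234.] 1512 top bin [ 51.  12. 119.] scoop [-13.  15.  32.]
0.95 [419. 223.] 1499 top bin [ 79.  16. 119.] scoop [16. 19. 32.]
0.86 [323. 197.] 947 top bin [32. 19. 35.] scoop [-32.  22. -52.]
0.74 [243. 250.] 932 top bin [-30. -21.  35.] scoop [-94. -18. -52.]
0.7 [288. 248.] 846 top bin [  0. -23.  35.] scoop [-63. -20. -52.]
0.57 [418. 268.] 1436 top bin [ 80. -16. 119.] scoop [ 16. -13.  32.]
0.57 [372. 279.] 1434 top bin [ 50. -19. 119.] scoop [-13. -16.  32.]
```

The fifth walnut has rolled off the lip, so the scoop holds only a level four, which isn't a heap. I'll go back to the near end, tip them out low in front of the lip, and scoop again, this time squeezing against the far wall.

```bash
python3 - <<'E'
from plan import *
p,R=now();a=tcp([*binw(-108,0),85],BY,0);rows(p,R,*a,n=11)
E
```

```text
min 3.7 n 11 row [0.0, -0.0001, -0.0, -0.0774, 0.011, -0.001]
```

send_rows:
  targets:
    - [[0,0,0,-0.03,0.0043,0,1],[0,0,0,-0.06,0.0085,0,1],[0,0,0,-0.09,0.0128,0,1],[0,0,0,-0.11,0.0156,0,1],[0,0,0,-0.11,0.0156,0,1],[0,0,0,-0.11,0.0156,0,1],[0,0,0,-0.11,0.0156,0,1],[0,0,0,-0.1,0.0142,0,1],[0,0,0,-0.08,0.0114,-0.005,1],[0,0,0,-0.05,0.007,-0.005,1],[0,0,0,0,0,0,1]]

```text
time_s: 16.65
ee_pos: [381.7, -9.6, 182.1]
ee_rot: [172.1, 0.0, 82.9]
force: [-0.0, -0.0, -3.1]
gripper_width: 11.6
gripper_force: 55.0
```

```bash
python3 - <<'E'
from plan import *
scoop();nuts()
E
```

```text
bin: O [-1.085e+02 -1.000e-01  8.550e+01] tip [-63.5  -0.   99.4] heel [-83.5  -0.1  85.5] ypr [-7.1  0.1 -0. ] F [-0.  -0.  -3.1] t 16.65
0.97 [416. 267.] 1397 top bin [-93. -11. 118.] scoop [ 14. -11.  32.]
0.87 [522. 193.] 829 top bin [29. 22. 35.] scoop [136.  22. -51.]
0.79 [377. 234.] 1502 top bin [-122.   15.  118.] scoop [-15.  15.  32.]
0.78 [421. 224.] 1469 top bin [-92.  19. 118.] scoop [14. 19. 32.]
0.75 [474. 242.] 769 top bin [-10. -20.  35.] scoop [ 96. -20. -51.]
0.67 [469. 193.] 617 top bin [-17.  23.  35.] scoop [ 89.  23. -51.]
0.55 [371. 278.] 1422 top bin [-122.  -16.  118.] scoop [-15. -16.  32.]
```

```bash
python3 - <<'E'
from plan import *
seq([tcp(o(-63+.2*k,93+(10-93)*k/8,4.5*k),BY,4.5*k) for k in range(1,9)]+[tcp(o(-60,5,37),BY,37),tcp(o(-57,3,37),BY,37),tcp(o(-53,1.0,35.5),BY,35.5)])
E
```

```text
[[0.0063, 0.0503, -0.0003, 0.0252, -0.0032, -0.0168, 1], [0.0062, 0.0496, 0.0, 0.0378, -0.0047, -0.0143, 1], [0.0062, 0.0496, -0.0, 0.0406, -0.0051, -0.0173, 1], [0.0062, 0.0496, 0.0, 0.0432, -0.0054, -0.0206, 1], [0.0062, 0.0496, -0.0, 0.0455, -0.0057, -0.024, 1], [0.0062, 0.0496, 0.0, 0.0475, -0.0059, -0.0276, 1], [0.0062, 0.0496, -0.0, 0.0493, -0.0061, -0.0313, 1], [0.0062, 0.0496, -0.0, 0.0507, -0.0063, -0.0352, 1], [0.0014, 0.011, -0.0, 0.0182, -0.0023, -0.0218, 1], [0.0, 0.0, 0.0, 0.0149, -0.0019, -0.01, 1], [-0.0021, -0.0165, -0.0, 0.003, -0.0004, -0.0148, 1]]
```

send_rows:
  targets:
    - [[0.0063,0.0503,0,0.0252,-0.0032,-0.0168,1],[0.0062,0.0496,0,0.0378,-0.0047,-0.0143,1],[0.0062,0.0496,0,0.0406,-0.0051,-0.0173,1],[0.0062,0.0496,0,0.0432,-0.0054,-0.0206,1],[0.0062,0.0496,0,0.0455,-0.0057,-0.024,1],[0.0062,0.0496,0,0.0475,-0.0059,-0.0276,1],[0.0062,0.0496,0,0.0493,-0.0061,-0.0313,1],[0.0062,0.0496,0,0.0507,-0.0063,-0.0352,1],[0.0014,0.011,0,0.0182,-0.0023,-0.0218,1],[0,0,0,0.0149,-0.0019,-0.01,1],[-0.0021,-0.0165,0,0.003,-0.0004,-0.0148,1],[0,0,0,0,0,0,1]]

```text
time_s: 17.95
ee_pos: [458.1, -19.1, 136.2]
ee_rot: [-152.5, -0.0, 82.9]
force: [-0.3, 0.1, -2.1]
gripper_width: 12.0
gripper_force: 55.0
```

```bash
python3 - <<'E'
from plan import *
scoop();nuts()
e=tcp(o(48,0.9,35),BY,35);rows(*now(),*e,n=11)
E
```

```text
bin: O [-98.8  -0.   22. ] tip [-54.   -0.    7.3] heel [-78.4  -0.    7.5] ypr [-7.1 35.5  0. ] F [-0.3  0.1 -2.1] t 17.95
0.88 [508. 304.] 1880 top bin [-16. -26.  35.] scoop [ 60. -26.  59.]
0.84 [541. 234.] 1493 top bin [-6. 23. 35.] scoop [68. 23. 64.]
0.79 [436. 232.] 1579 top bin [-65.  17.  40.] scoop [18. 17. 34.]
0.75 [574. 302.] 2222 top bin [ 14. -20.  35.] scoop [ 84. -20.  76.]
0.73 [615. 244.] 1756 top bin [30. 22. 35.] scoop [97. 22. 85.]
0.64 [439. 282.] 1628 top bin [-60. -17.  40.] scoop [ 22. -17.  37.]
0.63 [485. 264.] 1760 top bin [-34.  -3.  35.] scoop [45. -3. 48.]
0.6 [486. 226.] 1033 top bin [-35.  26.  35.] scoop [44. 26. 48.]
min 2.2 n 11 row [-0.0001, -0.0005, -0.0, 0.0455, -0.0056, -0.0004]
```

All eight are ahead of the lip. This time I'll push to the foot, then carry the pile up the slope nose-down until the far wall makes them stack onto the scoop.

send_rows:
  targets:
    - [[0,-0.0005,0,0.0455,-0.0056,-0.003,1],[0,-0.0005,0,0.0455,-0.0056,-0.002,1],[0,-0.0005,0,0.0455,-0.0056,0,1],[0,-0.0005,0,0.0455,-0.0056,0,1],[0,-0.0005,0,0.0455,-0.0056,0,1],[0,-0.0005,0,0.0455,-0.0056,0,1],[0,-0.0005,0,0.0455,-0.0056,0,1],[0,-0.0005,0,0.0455,-0.0056,0,1],[0,-0.0005,0,0.0455,-0.0056,0,1],[0,-0.0005,0,0.0455,-0.0056,0,1],[0,-0.0005,0,0.0455,-0.0056,0,1]]

```text
time_s: 19.15
ee_pos: [559.1, -31.5, 134.5]
ee_rot: [-152.9, -0.1, 82.9]
force: [-1.4, 1.5, -2.1]
gripper_width: 11.6
gripper_force: 55.0
```

```bash
python3 - <<'E'
from plan import *
scoop();nuts()
# climb: tip x from 49 to 124, tip clear follows slope
def T(tx,p,c=1.5,y=0): return tcp(o(tx,c+max(0,(tx-55)*np.tan(np.radians(35))),p,y),BY,p)
seq([T(48+k*5,35) for k in range(1,3)]+[T(58+(124-58)*k/10,35-10*k/10,2.0) for k in range(1,11)])
E
```

```text
bin: O [ 3.6  0.3 20.3] tip [48.4  0.4  5.8] heel [24.   0.3  5.9] ypr [-7.  35.1  0.1] F [-1.4  1.5 -2.1] t 19.15
0.89 [411. 214.] 187 top bin [24. 22. 39.] scoop [ 4. 22. 26.]
0.76 [501. 317.] 2176 top bin [ 81. -27.  55.] scoop [ 41. -27.  72.]
0.76 [402. 279.] 1487 top bin [ 22. -15.  44.] scoop [ -1. -15.  29.]
0.74 [444. 260.] 1102 top bin [45. -0. 39.] scoop [22. -1. 38.]
0.73 [465. 212.] 164 top bin [57. 29. 39.] scoop [31. 29. 45.]
0.63 [454. 300.] 1297 top bin [ 58. -27.  39.] scoop [ 32. -27.  45.]
0.57 [508. 220.] 236 top bin [81. 33. 55.] scoop [42. 33. 72.]
0.55 [489. 273.] 1631 top bin [73.  1. 50.] scoop [38.  0. 63.]
[[-0.0009, 0.0, -0.0002, 0.0163, -0.0025, 0.0095, 1], [0.0, 0.0, 0.0, 0.0248, -0.0031, 0.0105, 1], [-0.0014, -0.011, 0.0, 0.0216, -0.0027, 0.0221, 1], [-0.0014, -0.011, -0.0, 0.0217, -0.0027, 0.0194, 1], [-0.0014, -0.011, 0.0, 0.0218, -0.0027, 0.0192, 1], [-0.0014, -0.011, -0.0, 0.0218, -0.0027, 0.019, 1], [-0.0014, -0.011, 0.0, 0.0219, -0.0027, 0.0188, 1], [-0.0014, -0.011, -0.0, 0.022, -0.0027, 0.0186, 1], [-0.0014, -0.011, 0.0, 0.0221, -0.0027, 0.0184, 1], [-0.0014, -0.011, 0.0, 0.0222, -0.0028, 0.0182, 1], [-0.0014, -0.011, 0.0, 0.0222, -0.0028, 0.018, 1], [-0.0014, -0.011, 0.0, 0.0223, -0.0028, 0.0178, 1]]
```

send_rows:
  targets:
    - [[-0.0009,0,0,0.0163,-0.0025,0.0095,1],[0,0,0,0.0248,-0.0031,0.0105,1],[-0.0014,-0.011,0,0.0216,-0.0027,0.0221,1],[-0.0014,-0.011,0,0.0217,-0.0027,0.0194,1],[-0.0014,-0.011,0,0.0218,-0.0027,0.0192,1],[-0.0014,-0.011,0,0.0218,-0.0027,0.019,1],[-0.0014,-0.011,0,0.0219,-0.0027,0.0188,1],[-0.0014,-0.011,0,0.022,-0.0027,0.0186,1],[-0.0014,-0.011,0,0.0221,-0.0027,0.0184,1],[-0.0014,-0.011,0,0.0222,-0.0028,0.0182,1],[-0.0014,-0.011,0,0.0222,-0.0028,0.018,1],[-0.0014,-0.011,0,0.0223,-0.0028,0.0178,1]]

```text
time_s: 20.45
ee_pos: [611.5, -38.4, 176.7]
ee_rot: [-163.0, 0.1, 82.9]
force: [-0.5, 0.6, -4.6]
gripper_width: 11.5
gripper_force: 55.0
```

```bash
python3 - <<'E'
from plan import *
scoop();nuts()
def T(tx,p,c=1.5,y=0): return tcp(o(tx,c+max(0,(tx-55)*np.tan(np.radians(35))),p,y),BY,p)
seq([T(124+4*k/9,25-27*k/9,2+k*1.5) for k in range(1,10)])
E
```

```text
bin: O [76.7 -0.4 63.4] tip [123.4  -0.4  57.1] heel [99.3 -0.4 52.8] ypr [-7.1 25.  -0.1] F [-0.5  0.6 -4.6] t 20.45
0.98 [473. 310.] 2038 top bin [132. -24. 116.] scoop [ 27. -23.  69.]
0.94 [440. 224.] 411 top bin [116.  22.  89.] scoop [24. 22. 38.]
0.9 [476. 229.] 1567 top bin [132.  27. 116.] scoop [27. 27. 69.]
0.87 [413. 249.] 897 top bin [99.  1. 86.] scoop [10.  2. 29.]
0.8 [382. 280.] 1503 top bin [ 80. -15.  96.] scoop [-12. -15.  30.]
0.63 [388. 227.] 1359 top bin [80. 18. 96.] scoop [-12.  18.  29.]
0.61 [446. 266.] 1915 top bin [118.   1. 110.] scoop [17.  2. 58.]
0.54 [434. 290.] 196 top bin [115. -21.  89.] scoop [ 24. -21.  38.]
[[-0.0034, -0.0316, -0.0001, -0.0273, 0.0043, -0.0152, 1], [-0.0041, -0.0331, -0.0, -0.0275, 0.0034, -0.0094, 1], [-0.0041, -0.0331, 0.0, -0.0265, 0.0033, -0.011, 1], [-0.0041, -0.0331, -0.0, -0.0255, 0.0032, -0.0124, 1], [-0.0041, -0.0331, -0.0, -0.0243, 0.003, -0.0139, 1], [-0.0041, -0.0331, 0.0, -0.0231, 0.0029, -0.0152, 1], [-0.0041, -0.0331, 0.0, -0.0218, 0.0027, -0.0165, 1], [-0.0041, -0.0331, -0.0, -0.0204, 0.0025, -0.0178, 1], [-0.0041, -0.0331, 0.0, -0.019, 0.0024, -0.0189, 1]]
```

All eight are now stacked on the scoop, five below and three riding. I'll tip to level alongside the wall.

send_rows:
  targets:
    - [[-0.0034,-0.0316,0,-0.0273,0.0043,-0.0152,1],[-0.0041,-0.0331,0,-0.0275,0.0034,-0.0094,1],[-0.0041,-0.0331,0,-0.0265,0.0033,-0.011,1],[-0.0041,-0.0331,0,-0.0255,0.0032,-0.0124,1],[-0.0041,-0.0331,0,-0.0243,0.003,-0.0139,1],[-0.0041,-0.0331,0,-0.0231,0.0029,-0.0152,1],[-0.0041,-0.0331,0,-0.0218,0.0027,-0.0165,1],[-0.0041,-0.0331,0,-0.0204,0.0025,-0.0178,1],[-0.0041,-0.0331,0,-0.019,0.0024,-0.0189,1],[0,0,0,0,0,0,1]]

```text
time_s: 21.55
ee_pos: [564.0, -32.3, 149.5]
ee_rot: [170.5, 0.0, 82.9]
force: [-2.1, 0.3, -4.0]
gripper_width: 11.8
gripper_force: 55.0
```

```bash
python3 - <<'E'
from plan import *
scoop();nuts()
def H(ox,z,p=0,y=0): return tcp([*binw(ox,y),z],BY,p)
seq([H(83,z,-2,-2) for z in np.linspace(63,100,9)])
E
```

```text
bin: O [77.8 -0.1 54.5] tip [122.4  -0.   69.6] heel [102.8  -0.   55.1] ypr [-7.1 -1.5 -0. ] F [-2.1  0.3 -4. ] t 21.55
0.96 [384. 231.] 1182 top bin [69. 18. 86.] scoop [-9. 18. 32.]
0.86 [501. 226.] 1246 top bin [132.  27. 113.] scoop [54. 27. 57.]
0.85 [374. 278.] 1473 top bin [ 66. -16.  86.] scoop [-12. -16.  32.]
0.77 [449. 227.] 1154 top bin [109.  21.  97.] scoop [31. 21. 41.]
0.67 [442. 268.] 1912 top bin [ 98.   0. 115.] scoop [20.  1. 60.]
0.63 [411. 250.] 972 top bin [87.  0. 86.] scoop [ 8.  0. 31.]
0.62 [484. 254.] 934 top bin [131.   3.  95.] scoop [53.  3. 38.]
0.61 [325. 287.] 6993 top bin [  7.   9. 195.] scoop [-69.   9. 142.]
0.59 [449. 296.] 602 top bin [111. -20.  99.] scoop [ 33. -20.  43.]
[[-0.0006, -0.0063, -0.0001, 0.0126, -0.0108, 0.0379, 1], [0.0, 0.0, 0.0, 0.0, 0.0, 0.0231, 1], [0.0, 0.0, 0.0, 0.0, 0.0, 0.0231, 1], [0.0, 0.0, 0.0, 0.0, 0.0, 0.0231, 1], [0.0, 0.0, 0.0, 0.0, 0.0, 0.0231, 1], [0.0, 0.0, 0.0, 0.0, 0.0, 0.0231, 1], [0.0, 0.0, 0.0, 0.0, 0.0, 0.0231, 1], [0.0, 0.0, 0.0, 0.0, 0.0, 0.0231, 1], [0.0, 0.0, 0.0, 0.0, 0.0, 0.0231, 1]]
```

send_rows:
  targets:
    - [[-0.003,-0.0243,0,0.005,-0.0036,0.0179,1],[-0.003,-0.0243,0,0,-0.0036,0.0231,1],[0,0,0,0,-0.0036,0.0231,1],[0,0,0,0,0,0.0231,1],[0,0,0,0,0,0.0231,1],[0,0,0,0,0,0.0231,1],[0,0,0,0,0,0.0231,1],[0,0,0,0,0,0.0231,1],[0,0,0,0,0,0.0231,1],[0,0,0,0,0,0,1]]

```text
time_s: 22.65
ee_pos: [569.2, -34.7, 191.9]
ee_rot: [165.7, -0.0, 82.9]
force: [0.5, 0.1, -3.9]
gripper_width: 11.8
gripper_force: 55.0
```

```bash
python3 - <<'E'
from plan import *
scoop();nuts()
def H(ox,z,p=0,y=0): return tcp([*binw(ox,y),z],BY,p)
rows(*now(),*H(69,105.5,0,-5))
rows(*H(69,105.5,0,-5),*H(69,105.5,0,85))
E
```

```text
bin: O [ 91.   -1.7 102.6] tip [134.2  -1.7 121.5] heel [115.8  -1.7 105.3] ypr [-7.1 -6.3  0. ] F [ 0.5  0.1 -3.9] t 22.65
0.97 [474. 260.] 1640 top bin [134.  -4. 152.] scoop [49. -3. 45.]
0.88 [416. 267.] 1243 top bin [103. -13. 136.] scoop [ 16. -11.  33.]
0.8 [374. 264.] 1897 top bin [ 68.   0. 155.] scoop [-17.   2.  56.]
0.8 [476. 212.] 1807 top bin [134.  26. 153.] scoop [49. 28. 46.]
0.77 [420. 223.] 1471 top bin [106.  17. 137.] scoop [19. 19. 33.]
0.61 [365. 294.] 354 top bin [ 76. -22. 133.] scoop [-11. -20.  32.]
0.57 [379. 226.] 1280 top bin [ 77.  17. 133.] scoop [-10.  19.  32.]
min 0.8 n 1 row [0.0082, 0.0682, -0.0002, -0.0574, -0.0088, 0.0552]
min 2.0 n 2 row [0.0, 0.0, 0.0, 0.0278, 0.2233, 0.0]
```

Heap: a 2×2 layer, one walnut on top at the back, and two on the lip near the far wall. Those two could go over the wall from here, so I'll lower and back off before levelling.

```bash
python3 - <<'E'
from plan import *
def H(ox,z,p=0,y=0): return tcp([*binw(ox,y),z],BY,p)
seq([H(89,98,-9,-3),H(86,86,-9,-4),H(82,75,-9,-4),H(78,70,-9,-4),H(74,70,-9,-4),H(70,70,-8,-4),H(69,70,-6,-4),H(69,70,-4,-4),H(69,70,-2,-4),H(69,70,0,-4)])
E
```

```text
[[-0.0042, -0.031, -0.0003, -0.0282, -0.0023, -0.0362, 1], [0.0, 0.0, 0.0, -0.0155, -0.0031, -0.06, 1], [0.0, 0.0, 0.0, -0.0198, 0.0025, -0.055, 1], [0.0, 0.0, 0.0, -0.0198, 0.0025, -0.025, 1], [0.0, 0.0, 0.0, -0.0198, 0.0025, 0.0, 1], [0.0014, 0.011, 0.0, -0.0124, 0.0015, 0.0065, 1], [0.0027, 0.0221, -0.0, 0.0103, -0.0013, 0.0127, 1], [0.0027, 0.0221, 0.0, 0.0157, -0.002, 0.0121, 1], [0.0027, 0.0221, -0.0, 0.0161, -0.002, 0.0115, 1], [0.0027, 0.0221, -0.0, 0.0165, -0.0021, 0.011, 1]]
```

send_rows:
  targets:
    - [[-0.0042,-0.031,0,-0.0282,-0.0023,-0.0362,1],[0,0,0,-0.0155,-0.0031,-0.06,1],[0,0,0,-0.0198,0.0025,-0.055,1],[0,0,0,-0.0198,0.0025,-0.025,1],[0,0,0,-0.0198,0.0025,0,1],[0.0014,0.011,0,-0.0124,0.0015,0.0065,1],[0.0027,0.0221,0,0.0103,-0.0013,0.0127,1],[0.0027,0.0221,0,0.0157,-0.002,0.0121,1],[0.0027,0.0221,0,0.0161,-0.002,0.0115,1],[0.0027,0.0221,0,0.0165,-0.0021,0.011,1],[0,0,0,0,0,0,1]]

```text
time_s: 23.85
ee_pos: [560.2, -35.8, 168.1]
ee_rot: [171.8, 0.0, 82.9]
force: [0.6, 0.4, -3.5]
gripper_width: 11.6
gripper_force: 55.0
```

```bash
python3 - <<'E'
from plan import *
scoop();nuts()
def H(ox,z,p=0,y=0): return tcp([*binw(ox,y),z],BY,p)
rows(*now(),*H(69,105.5,0,-5))
rows(*H(69,105.5,0,-5),*H(69,105.5,0,85))
E
```

```text
bin: O [72.4 -3.9 71.7] tip [117.3  -3.9  85.9] heel [97.4 -3.9 71.9] ypr [-7.1 -0.2 -0. ] F [ 0.6  0.4 -3.5] t 23.85
0.9 [368. 294.] 343 top bin [ 59. -24. 103.] scoop [-12. -20.  32.]
0.73 [378. 263.] 1936 top bin [ 56.  -2. 127.] scoop [-14.   2.  56.]
0.72 [376. 224.] 1173 top bin [ 59.  15. 104.] scoop [-12.  19.  33.]
0.64 [135. 207.] 1321 top bin [-96.  17.  44.] scoop [-167.   21.  -26.]
0.63 [421. 269.] 1300 top bin [ 90. -16. 104.] scoop [ 20. -12.  33.]
0.58 [460. 286.] 1694 top bin [116. -24. 117.] scoop [ 46. -20.  46.]
0.58 [123. 250.] 1307 top bin [-109.  -11.   49.] scoop [-180.   -7.  -21.]
0.56 [421. 221.] 1452 top bin [ 91.  15. 104.] scoop [20. 19. 33.]
min 0.8 n 1 row [0.0003, 0.0007, -0.0003, -0.0033, -0.0045, 0.1757]
min 2.0 n 2 row [0.0, 0.0, 0.0, 0.0278, 0.2233, 0.0]
```

send_rows:
  targets:
    - [[0,0,0,-0.0033,0,0.015,1],[0,0,0,0,0,0.025,1],[0,0,0,0,0,0.03,1],[0,0,0,0,0,0.03,1],[0,0,0,0,0,0.03,1],[0,0,0,0,0,0.025,1],[0,0,0,0,0,0.0145,1],[0,0,0,0,0,0,1]]

```text
time_s: 24.75
ee_pos: [556.9, -35.5, 200.9]
ee_rot: [172.0, 0.0, 82.9]
force: [0.1, 0.6, -3.3]
gripper_width: 11.9
gripper_force: 55.0
```

```bash
python3 - <<'E'
from plan import *
scoop();nuts()
def H(ox,z,p=0,y=0): return tcp([*binw(ox,y),z],BY,p)
rows(*now(),*H(69,105.5,0,85),n=18)
E
```

```text
bin: O [ 68.7  -4.1 104.4] tip [113.6  -4.1 118.4] heel [ 93.7  -4.1 104.4] ypr [-7.1 -0.  -0. ] F [ 0.1  0.6 -3.3] t 24.75
0.98 [312. 190.] 833 top bin [32. 22. 35.] scoop [-37.  26. -68.]
0.91 [377. 227.] 1207 top bin [ 56.  15. 136.] scoop [-13.  19.  32.]
0.85 [419. 268.] 1378 top bin [ 85. -15. 136.] scoop [ 17. -11.  33.]
0.8 [252. 240.] 825 top bin [-17. -20.  35.] scoop [-85. -16. -69.]
0.78 [375. 266.] 1922 top bin [ 50.  -2. 159.] scoop [-18.   2.  55.]
0.62 [215. 227.] 990 top bin [-51.  -7.  35.] scoop [-119.   -3.  -69.]
0.62 [419. 225.] 1457 top bin [ 85.  15. 136.] scoop [16. 19. 33.]
0.58 [367. 292.] 322 top bin [ 56. -25. 136.] scoop [-13. -21.  32.]
min 1.9 n 18 row [0.0, -0.0, -0.0, 0.0033, 0.0245, 0.0005]
```

Four in the layer and one on top at scoop (-18,2), so this is a heap, and three are in the bin. Now strike off: rim about 3–4 mm under the blade, drawing left slowly.

send_rows:
  targets:
    - [[0,0,0,0.0017,0.0125,0.007,1],[0,0,0,0.0033,0.0245,0,1],[0,0,0,0.0033,0.0245,0,1],[0,0,0,0.0033,0.0245,0,1],[0,0,0,0.0033,0.0245,0,1],[0,0,0,0.0033,0.0245,0,1],[0,0,0,0.0033,0.0245,0,1],[0,0,0,0.0033,0.0245,0,1],[0,0,0,0.0033,0.0245,0,1],[0,0,0,0.0033,0.0245,0,1]]

```text
time_s: 25.85
ee_pos: [562.9, 11.6, 201.7]
ee_rot: [172.0, 0.0, 82.9]
force: [-0.4, 0.7, -2.5]
gripper_width: 11.4
gripper_force: 55.0
```

```bash
python3 - <<'E'
from plan import *
scoop();nuts();s=env.state();print(s['torque'],s['gripper_width'])
E
```

```text
bin: O [ 68.8  43.3 105.1] tip [113.8  43.4 119.1] heel [ 93.8  43.3 105.1] ypr [-7.1  0.  -0. ] F [-0.4  0.7 -2.5] t 25.85
0.98 [416. 274.] 832 top bin [ 85.  31. 137.] scoop [ 16. -13.  32.]
0.8 [257. 287.] 733 top bin [-17. -19.  34.] scoop [-86. -63. -71.]
0.72 [386. 274.] 134 top bin [ 60.  34. 135.] scoop [ -9. -10.  30.]
0.72 [375. 226.] 1368 top bin [ 56.  62. 137.] scoop [-13.  18.  32.]
0.7 [418. 223.] 1426 top bin [ 85.  62. 137.] scoop [16. 18. 32.]
0.68 [200. 263.] 820 top bin [-67.  11.  35.] scoop [-136.  -33.  -70.]
0.64 [369. 293.] 1359 top bin [ 45.  28. 165.] scoop [-24. -16.  59.]
0.43 [344. 263.] 7738 top bin [  2.  53. 245.] scoop [-67.   9. 140.]
[-0.05278671  0.41727658  0.00460794] 11.854494391630425
```

send_rows:
  targets:
    - [[0,0,0,0.0033,0.0245,0,1],[0,0,0,0.0033,0.0245,0,1],[0,0,0,0.0033,0.0245,0,1],[0,0,0,0.0033,0.0245,0,1],[0,0,0,0.0033,0.0245,0,1],[0,0,0,0.0033,0.0245,0,1],[0,0,0,0.0033,0.0245,0,1],[0,0,0,0.0033,0.0245,0,1],[0,0,0,0.0033,0.0245,0,1],[0,0,0,0.0033,0.0245,0,1]]

```text
time_s: 26.95
ee_pos: [569.5, 60.6, 201.7]
ee_rot: [172.0, 0.0, 82.9]
force: [0.1, -0.7, -3.7]
gripper_width: 11.8
gripper_force: 55.0
```

```bash
python3 - <<'E'
from plan import *
scoop();nuts()
cv2.imwrite('pics/w8.png',grab('wrist')[0][:,:,::-1])
E
```

```text
bin: O [ 69.2  92.8 105.1] tip [114.2  92.8 119.1] heel [ 94.2  92.8 105.1] ypr [-7.1  0.  -0. ] F [ 0.1 -0.7 -3.7] t 26.95
0.88 [417. 269.] 1517 top bin [ 86.  81. 137.] scoop [ 16. -12.  32.]
0.85 [206. 318.] 243 top bin [-68.  11.  36.] scoop [-137.  -82.  -70.]
0.78 [417. 223.] 1460 top bin [ 85. 112. 137.] scoop [16. 18. 32.]
0.61 [378. 227.] 1407 top bin [ 56. 111. 137.] scoop [-13.  18.  32.]
0.6 [372. 278.] 1398 top bin [ 56.  78. 137.] scoop [-13. -16.  32.]
```

View pics/w8.png

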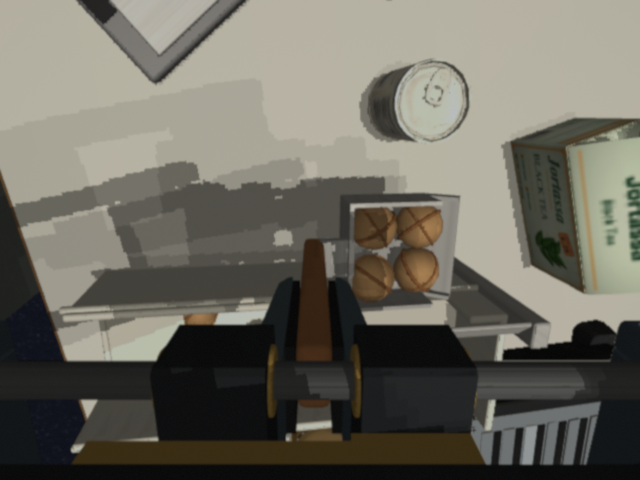

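The strike worked: exactly four walnuts in one layer (355–440, 205–300) and nothing riding. The tin is at (430,100) and the scale at upper left. I'll carry the scoop gently over the scale.

```bash
python3 - <<'E'
from plan import *
p,R=now();a=tcp([525,296,110],BY,0);print(p,a[0]);rows(p,R,*a,n=12)
from fit import sel
im,d,s=grab('wrist');C=cloud(cam('wrist',s),d)
P=sel(C,14,27,380,640,150,420);print(len(P),cv2.minAreaRect(P[:,:2].astype(np.float32)))
E
```

```text
[569.48068776  60.43121572 201.7182328 ] [464.28561353 303.5623766  206.58296031]
min 5.8 n 12 row [0.0, -0.0, -0.0001, -0.0438, 0.1013, 0.002]
6671 ((501.30511474609375, 206.75430297851562), (53.76161575317383, 112.49575805664062), 84.86135864257812)
```

send_rows:
  targets:
    - [[0,0,0,-0.015,0.034,0.006,1],[0,0,0,-0.03,0.069,0.006,1],[0,0,0,-0.045,0.103,0.006,1],[0,0,0,-0.055,0.126,0.006,1],[0,0,0,-0.06,0.138,0,1],[0,0,0,-0.06,0.138,0,1],[0,0,0,-0.06,0.138,0,1],[0,0,0,-0.06,0.138,0,1],[0,0,0,-0.055,0.126,0,1],[0,0,0,-0.045,0.103,0,1],[0,0,0,-0.03,0.069,0,1],[0,0,0,-0.015,0.034,0,1]]

```text
time_s: 28.35
ee_pos: [462.5, 304.9, 206.7]
ee_rot: [172.0, -0.0, 83.0]
force: [0.7, -0.7, -2.8]
gripper_width: 12.2
gripper_force: 55.0
```

```bash
python3 - <<'E'
from plan import *
from fit import sel
scoop();C=nuts()
P=sel(C,13,27,380,680,170,430);print(len(P),np.percentile(P[:,2],[10,50,90]),cv2.minAreaRect(P[:,:2].astype(np.float32)))
cm=cam('wrist')
for q in optics.place_of('wrist','scale')[:3]:print(q['conf'],q['at'],px2w(cm,q['at'],z=0))
for c in('side','top'):
    im,d,s=grab(c);Cc=cloud(cam(c),d)
    for q in optics.silhouettes(c,'scale')[:1]:
        pts=Cc[q['mask']&(Cc[...,2]>10)&(Cc[...,2]<30)];print(c,q['conf'],len(pts),cv2.minAreaRect(pts[:,:2].astype(np.float32)) if len(pts)>5 else '')
E
```

```text
bin: O [-67.2 322.1 110. ] tip [-22.2 322.2 124. ] heel [-42.2 322.2 110. ] ypr [-7.  0.  0.] F [ 0.7 -0.7 -2.8] t 28.35
0.88 [416. 270.] 1499 top bin [-51. 310. 142.] scoop [ 16. -12.  32.]
0.71 [419. 225.] 1437 top bin [-50. 341. 142.] scoop [17. 18. 32.]
0.67 [373. 279.] 1462 top bin [-80. 307. 142.] scoop [-13. -16.  32.]
0.58 [377. 228.] 1505 top bin [-80. 339. 142.] scoop [-13.  17.  32.]
18538 [15.78430691 19.9474544  21.11869837] ((550.7315063476562, 305.69085693359375), (206.5648956298828, 310.9745788574219), 77.02857971191406)
0.87 [349.0, 219.5] [523.83766144 288.07237386   0.        ]
side 0.3 1 
top 0.66 1307 ((519.986083984375, 289.1361389160156), (181.2718963623047, 144.9900360107422), 33.029144287109375)
```

send_rows:
  targets:
    - [[0,0,0,0.01,-0.003,-0.025,1],[0,0,0,0.015,-0.004,-0.05,1],[0,0,0,0.01,-0.003,-0.075,1],[0,0,0,0,0,-0.075,1],[0,0,0,0,0,-0.075,1],[0,0,0,0,0,-0.06,1],[0,0,0,0,0,-0.04,1],[0,0,0,0,0,-0.025,1],[0,0,0,0,0,-0.01,1],[0,0,0,0,0,0,1]]

```text
time_s: 29.7
ee_pos: [470.6, 301.4, 119.6]
ee_rot: [172.0, 0.0, 82.9]
force: [-0.7, 0.7, -2.3]
gripper_width: 11.9
gripper_force: 55.0
```

send_rows:
  targets:
    - [[0,0,0,0,0,-0.005,1],[0,0,0,0,0,-0.005,1],[0,0,0,0,0,0,1],[0,0,0,0,0,0,1]]

```text
time_s: 30.1
ee_pos: [470.5, 301.4, 117.7]
ee_rot: [172.0, 0.0, 82.9]
force: [0.1, -0.3, -3.6]
gripper_width: 11.7
gripper_force: 55.0
```

```bash
python3 - <<'E'
from plan import *
scoop()
E
```

```text
bin: O [-58.8 319.5  21.1] tip [-13.7 319.6  35.1] heel [-33.8 319.6  21.1] ypr [-7.1  0.  -0. ] F [ 0.1 -0.3 -3.6] t 30.1
```

send_rows:
  targets:
    - [[0,0,0,0,0,-0.004,1],[0,0,0,0,0,-0.003,1],[0,0,0,0,0,0,1],[0,0,0,0,0,0,1]]

```text
time_s: 30.5
ee_pos: [470.4, 301.3, 116.1]
ee_rot: [172.0, 0.0, 82.9]
force: [0.3, 0.7, -3.3]
gripper_width: 11.4
gripper_force: 55.0
```

send_rows:
  targets:
    - [[0,0,0,0,0,-0.003,1],[0,0,0,0,0,0,1],[0,0,0,0,0,0,1]]

```text
time_s: 30.8
ee_pos: [470.5, 301.4, 115.9]
ee_rot: [172.0, 0.0, 82.9]
force: [-1.5, -0.2, 1.3]
gripper_width: 11.7
gripper_force: 55.0
```

send_rows:
  targets:
    - [[0,0,0,0,0,-0.003,1],[0,0,0,0,0,0,1],[0,0,0,0,0,0,1]]

```text
time_s: 31.1
ee_pos: [470.6, 301.4, 115.9]
ee_rot: [172.0, -0.0, 82.9]
force: [-2.6, 0.4, 5.3]
gripper_width: 11.9
gripper_force: 55.0
```

send_rows:
  targets:
    - [[0,0,0,0,0,0.002,1],[0,0,0,0,0,0,0.6],[0,0,0,0,0,0,0.4],[0,0,0,0,0,0,0],[0,0,0,0,0,0,0],[0,0,0,0,0,0,0],[0,0,0,0,0,0,0],[0,0,0,0,0,0,0],[0,0,0,0,0,0,0]]

```text
time_s: 32.0
ee_pos: [470.5, 301.3, 115.3]
ee_rot: [172.0, 0.0, 82.9]
force: [-0.1, -0.8, 0.6]
gripper_width: 45.7
gripper_force: 0.0
```

send_rows:
  targets:
    - [[0,0,0,-0.0055,0.0007,0.04,0],[0,0,0,-0.014,0.0017,0.1,0],[0,0,0,-0.021,0.0026,0.15,0],[0,0,0,-0.021,0.0026,0.15,0],[0,0,0,-0.021,0.0026,0.15,0],[0,0,0,-0.1,0,0.15,0],[0,0,0,-0.1,0,0.15,0],[0,0,0,0,0,0,0],[0,0,0,0,0,0,0]]

```text
time_s: 32.9
ee_pos: [413.9, 303.5, 294.3]
ee_rot: [171.9, -0.1, 83.0]
force: [-0.1, 0.6, -0.1]
gripper_width: 45.4
gripper_force: 0.0
```

```bash
python3 - <<'E'
from plan import *
print(env.state()['force'])
im,d,s=grab('wrist');t=grab('top')[0][190:310,200:330]
cv2.imwrite('pics/w9.png',np.vstack([im[:320],cv2.copyMakeBorder(cv2.resize(t,None,fx=2.3,fy=2.3),0,0,0,640-299,0)])[:600,:,::-1])
C=cloud(cam('wrist',s),d);M=Rn.from_euler('z',BY,degrees=True).as_matrix()
for c in('wrist','top','side'):
    for q in optics.place_of(c,'walnut0')[:9]:
        w=px2w(cam(c),q['at'],z=20); print(c,round(q['conf'],2),np.round(q['at']),np.round((w-[*B,0])@M))
cm=cam('top')
for n in('honey','tin','mug'):
    for q in optics.place_of('top',n)[:2]:print(n,round(q['conf'],2),np.round(px2w(cm,q['at'],z=0)))
E
```

```text
[-0.08397842  0.64763715 -0.10051107]
wrist 0.94 [382. 182.] [-65. 329.  20.]
wrist 0.92 [380. 213.] [-65. 296.  20.]
wrist 0.65 [405. 177.] [-39. 334.  20.]
wrist 0.59 [404. 204.] [-38. 304.  20.]
top 0.62 [206. 260.] [-65. 342.  20.]
top 0.57 [216. 260.] [-63. 308.  20.]
top 0.56 [299. 246.] [12. 23. 20.]
top 0.52 [310. 256.] [-24. -20.  20.]
top 0.48 [301. 270.] [-73.   8.  20.]
top 0.41 [206. 252.] [-36. 346.  20.]
top 0.39 [215. 257.] [-54. 314.  20.]
top 0.38 [314. 244.] [ 21. -27.  20.]
side 0.6 [292. 290.] [-69.  13.  20.]
side 0.58 [284. 266.] [16. 22. 20.]
side 0.51 [298. 274.] [-18. -11.  20.]
side 0.5 [299. 263.] [ 21. -21.  20.]
side 0.44 [177. 282.] [ 11. 327.  20.]
side 0.42 [179. 276.] [ 33. 322.  20.]
honey 0.81 [ 571. -169.    0.]
honey 0.38 [482. 329.   0.]
tin 0.7 [677. 142.   0.]
tin 0.63 [534. -44.   0.]
```

View pics/w9.png

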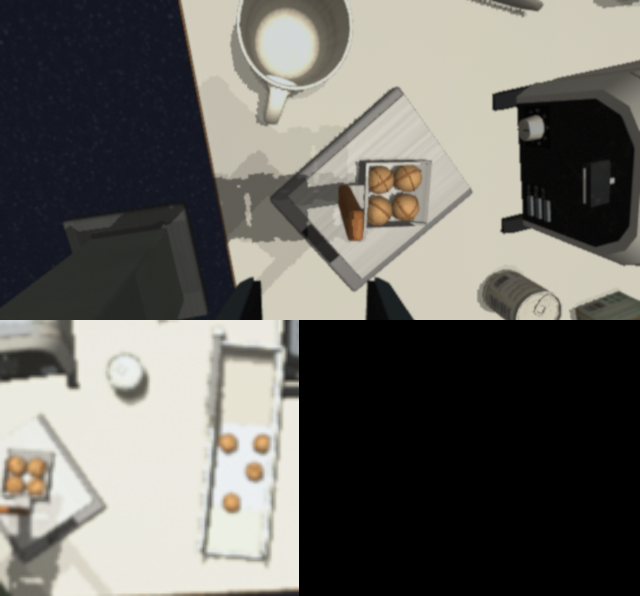

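The final picture shows the scoop standing on the plate with four walnuts in one layer, four walnuts in the bin, and the jar, tin and mug where they were. The gripper is clear, so I'm handing in.

```bash
python3 -c "
from workcell import env
print(env.job_done())"
```

```text
the job is handed in; nothing more can be done
None
```

The job is handed in (no verdict was returned): the struck-off scoop stands released on the scale with four walnuts in one layer, the other four are in the bin, and the jar, tin and mug were not moved; it took about 33 s, and the first scoop failed to keep a heap, so I tipped it back and scooped again.

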